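# Hold the lantern frame up for its photo

### The job

Lift the lantern frame off its hook on the rail, without tugging at the rail, and hold it up for its photo: upright, its round window squarely facing the phone, centred on the phone's lens at the same height and about 20 cm from it. Leave everything else in its place, do not bump the phone or its tripod, and finish while still holding the frame steady there in the gripper.

Things in the scene. Friction and masses are not known exactly. Their poses are not given: they have to be found in the camera images.
- lantern: White plastic lantern frame, 0.15-0.24 kg, hung upright on any of the rail's 3 hooks, square to the rail, window side away from the robot. Open cage 112 mm square, bottom 216 mm below the origin; four-ribbed roof, square eaves 124 mm across, 88-96 mm below the origin. Origin: underside of its loop's top, resting on the hook. z up; +x: side with the round window (others: upright bars).
- loop (a point): middle of the opening of the wire loop on top of the lantern, 14 mm below its origin; the loop is upright in the lantern's y-z plane, 33 mm wide outside, wire 5 mm, 28 mm clear height between its top and the crown block
- crown (a point): where to grip: on the axis of the lantern's crown block, 42 mm below the lantern's origin; axes as the lantern's. Block 22 x 22 mm, faces along x and y, 40 mm tall (28 to 68 mm below the origin), on a 32 mm square foot (66 to 72 mm below) from which the roof ribs slope down to the eaves' corners
- window (a point): centre of the lantern's round window (ring 75 mm across): 52 mm along +x and 152 mm below the lantern's origin; axes as the lantern's
- rail: Steel hook rail standing on the counter, fixed: a 12 mm bar along its y, centre 300 mm high, 530 mm long, on two 14 mm posts with round feet of 80 mm. Origin on the counter under the bar's middle; -x is the robot's side. Three S-hooks of 5 mm wire at y = -155, 0 and +155 mm, open towards -x; lantern, ladle and skimmer each hang on one.
- hook (a point): bend of the rail's middle hook, where a loop rests: x = -32 mm, z = 265 mm on the rail; axes as the rail's; the others are alike. The tip is 13 mm farther to -x, its top 8 mm above the bend, so a loop must rise 10 to 20 mm (at 23 mm the lantern's crown block meets the hook from below) and then come away along -x
- tripod: Black table tripod, fixed, its feet on a circle of 62 mm radius, holding a phone upright (75 x 152 mm) with the phone's back and lens looking along the tripod's -x. Origin on the counter under its column; z up. The phone's height varies by 50 mm, its top at most 236 mm high.
- lens (a point): front of the phone's camera lens (34 mm round bump high on the back of the phone, on its middle line), 22 mm along -x from the tripod's axis and 155 to 205 mm above the counter; axes as the tripod's: the lens looks level along its -x
- ladle: steel ladle, 197 mm long, hanging on one hook by its wire loop; flat 16 mm handle, bowl 78 mm across; origin at the underside of its loop's crown. To be left hanging.
- skimmer: flat steel skimmer, 230 mm long, hanging on one hook by its wire loop; flat 16 mm handle, disc 90 mm across; origin at the underside of its loop's crown. To be left hanging.
- tin: square tin mooncake box, lid on, 174 x 174 x 60 mm; origin under its centre. To be left alone.
- jar: glass tea jar, 84 mm wide, 132 mm tall with its wooden stopper; origin under its centre. To be left alone.
- server: bamboo cake server lying flat, 227 mm long, blade 58 mm wide to +x, 8 mm thick; origin under its middle. To be left alone.
- plate: white ceramic plate, 180 mm across, 18 mm high; origin under its centre. To be left alone.
- cup: white ceramic tea cup without handle, 68 mm across, 50 mm high; origin under its centre. To be left alone.
Mind the look-alikes: they are no part of the job. What is shaped like the tripod but orange or yellow is not meant.

How it is judged:
On the way:
1. the lantern frame is off its hook, held in the gripper and free of the rail (distance of lantern from where it was at the start of the episode above 0.05 m and contact force between lantern and rail below 0.05 N and contact force between lantern and the fingers above 0.5 N and height (world z) of lantern above 0.255 m), for 0.2 s.
At the end, for the whole second after the job is handed in: The gripper alone carries the frame: window centre 160 to 240 mm in front of the lens and within 25 mm of its axis sideways and in height, frame upright within 0.15 rad, window facing the phone within 0.17 rad, at rest (under 0.03 m/s, 0.2 rad/s) (contact force between lantern and the fingers above 0.5 N and contact force between lantern and rail below 0.05 N and contact force between lantern and tripod below 0.05 N and contact force between lantern and jar below 0.05 N and contact force between lantern and tin below 0.05 N and height (world z) of lantern above 0.27 m and x of window in the frame of lens between -0.24 and -0.16 m and y of window in the frame of lens between -0.025 and 0.025 m and z of window in the frame of lens between -0.025 and 0.025 m and angle between lantern's own z axis and vertical below 0.15 rad and angle between the x axis of lantern and the x axis of tripod, either way round below 0.17 rad and x of lens in the frame of lantern above 0.1 m and linear speed of lantern below 0.03 m/s and angular speed of lantern below 0.2 rad/s); the arm keeps its last pose, push and grip.
It fails at once if the phone or its tripod is bumped (over 1 N) (contact force between any of the arm, the fingers, lantern and tripod above 1 N).
It fails at once if the lantern tugs at the rail (over 12 N) (contact force between lantern and rail above 12 N).
It fails at once if the ladle or the skimmer is moved by more than 25 mm (distance of any of ladle, skimmer from where it was at the start of the episode above 0.025 m).
It fails at once if a thing on the counter is moved by more than 20 mm (distance of any of tin, jar, server, plate, cup from where it was at the start of the episode above 0.02 m).
It also fails if it takes over 42 s, if anything falls off the work surface, if the arm or the gripper's body presses on something with over 40 N, if the wrist force passes 120 N, or if a joint passes its speed limit or range.

### The arm

A 6-joint arm with a two-finger parallel gripper is mounted at the origin on the work surface. World frame = base frame: x ahead of the robot, y to its left, z up, the work surface at z = 0. Lengths are in m, angles in rad, forces in N, time in s.
With the tool pointing down it reaches from about 0.375 to 0.9 m from the base axis. Payload 3.1 kg.
Tool frame: the origin (TCP) lies midway between the tips of the shut fingers; the grasp point (between the pads) lies 19 mm behind it; x points along the fingers, z is the direction in which the jaws open and shut, and the axes are right-handed (so a half turn about x gives the same grasp; the last joint's range is limited). The gripper opens to 87 mm and grips with 3 to 60 N. Pads are 19 mm wide; open, the fingers measure 117 mm over their backs; the gripper's body (75 mm by 190 mm) begins 51 mm behind the grasp point.
Start: joints at [-0.178, 0.527, 1.433, -0, 1.181, -0.178], TCP at [0.625, 0, 0.223] pointing down, gripper open.
Joint ranges: [-3.08, 3.08], [-0.75, 2.2], [0.22, 2.44], [-1.43, 4.57], [0, 2.65], [-2.85, 2.85]. Speed limits (rad/s): [2.79, 2.79, 3.14, 3.14, 3.14, 3.14].

### API

Orientations are given as a unit quaternion [x, y, z, w].
In Python, from rig import readout, imaging, robot gives the robot as it stands. The module is installed in compiled form; this text tells all that it offers.
- The arm moves only by the tool play_rows, never from a script. Its argument "rows" is text: rows parted by semicolons, each of 7 numbers parted by spaces: the turn, a rotation vector about the tool's x, y, z in rad, then the shift along the tool's x, y, z in mm, then the closure, from 0 (fully open) to 1 (shut). In form: ax ay az tx ty tz gripper; .... A call has 1 to 8 rows; each row shifts and turns the commanded pose from where the row before left it, along the tool's axes as they then stand; what a row does not reach is not made up. A row lasts 1/12 s, in which the tool goes at most 41.7 mm and 7.16 degrees, less where a joint would pass 70% of its speed; a pose out of reach is approached as far as the arm can. A call with a gripper value outside its range is refused whole. The fingers move at their own pace and stop on an object; "squeeze" is the grip in N (left out, the last holds). Time passes only in rows, so rows that do not move let the fingers close. It gives the time, the measured TCP pose, the force and the opening at its end, in the units of the state.
- readout.get_obs(): the state, without advancing time (a new reading comes with each control period).
- imaging.camera(name): name is "scene" or "side" or "wrist"; returns the picture (480x640x3 uint8, blue, green, red); there is no depth.
- imaging.camera_info(name): a dict with "K" (3x3 intrinsics, pixels), "world_to_cam" (4x4, takes a point from world to camera coordinates). Camera axes: x right, y down, z forward; pixel columns grow to the right and rows downward; lengths in m; the calibration is good to about 2 mm. A picture is of the moment at which its call begins: read the wrist's pose just before it. camera_info takes no time and is no camera call; for the wrist camera it gives the pose at the moment of the call.
- robot.hand_in(): hands the job in, once; it reports no verdict.
The state is a dict: "time": time; "q": joint angles; "joint_velocities": joint speeds; "joint_torque": joint torques, N m; "position": TCP position; "tool_rot": TCP orientation; "ft_force": force on the tool from outside, world axes, zero at the start; "moment": the same for the moment, N m; "grip_width": finger opening in m.
Only numpy, scipy, OpenCV 4.12 (cv2) and the standard library are available. Lean on these libraries where they do the work, as an engineer would, in place of code of your own. Each camera call takes 0.05 s, during which the arm holds its last target. There are 200 camera calls.

## Working session

There is one attempt and no reset: what is moved stays moved. The work goes in short steps, Python scripts to look and compute and a tool call to move; the robot and the scene stay as the last step left them, time stands still between calls to the robot, and variables do not carry over. Pictures are saved under pics/ and viewed, about 8 in all and at most 12, crops included, and the job is handed in when it is done.

Besides the shell and the picture viewer there is one more tool, called after "Request:" as name(argument=value, ...), one argument or row to a line, values as JSON. play_rows: Moves the arm, as the interface text tells. Its arguments: {"type":"object","properties":{"rows":{"type":"string"},"squeeze":{"type":"number"}},"required":["rows"]}

```bash
mkdir -p pics
cat > h.py <<'E'
import numpy as np, cv2
from rig import readout, imaging, robot
def shot(n,f):
    i=imaging.camera_info(n); im=imaging.camera(n); cv2.imwrite('pics/'+f,im); np.savez('pics/'+f+'.npz',K=i['K'],T=i['world_to_cam']); return im
def load(f):
    d=np.load('pics/'+f+'.npz'); return d['K'],d['T']
def ray(f,u,v):
    K,T=load(f); R=T[:3,:3]; c=-R.T@T[:3,3]; d=R.T@np.linalg.inv(K)@np.array([u,v,1.]); return c,d/np.linalg.norm(d)
def onz(f,u,v,z):
    c,d=ray(f,u,v); return c+d*(z-c[2])/d[2]
def tri(f1,p1,f2,p2):
    c1,d1=ray(f1,*p1); c2,d2=ray(f2,*p2)
    s=np.linalg.lstsq(np.c_[d1,-d2],c2-c1,rcond=None)[0]; a=c1+s[0]*d1;b=c2+s[1]*d2
    return (a+b)/2,np.linalg.norm(a-b)
def proj(f,p):
    K,T=load(f); q=K@(T[:3,:3]@np.asarray(p)+T[:3,3]); return q[:2]/q[2]
E
python3 - <<'E'
from h import *
np.set_printoptions(precision=3,suppress=True)
for n in ['scene','side','wrist']:
    shot(n,n+'1.png'); K,T=load(n+'1.png'); print(n,K[0,0],-T[:3,:3].T@T[:3,3],T[2,:3])
print(readout.get_obs())
E
```

```text
scene 545.990999319012 [ 1.407 -1.007  1.04 ] [-0.579  0.573 -0.58 ]
side 588.9821612454277 [ 0.056 -1.057  1.296] [ 0.309  0.606 -0.733]
wrist 365.2756922409412 [0.624 0.068 0.384] [-0.001 -0.247 -0.969]
{'time': 0.15, 'q': array([-0.178,  0.528,  1.434, -0.   ,  1.181, -0.178]), 'joint_velocities': array([ 0.001, -0.003, -0.004, -0.   ,  0.001, -0.001]), 'joint_torque': array([  0.001, -44.043, -17.684,   0.063,   0.055,  -0.   ]), 'position': array([0.624, 0.   , 0.222]), 'tool_rot': array([0.   , 0.708, 0.   , 0.707]), 'ft_force': array([0.073, 0.409, 0.055]), 'moment': array([0.038, 0.032, 0.019]), 'grip_width': 0.0868962727737257}
```

View pics/scene1.png

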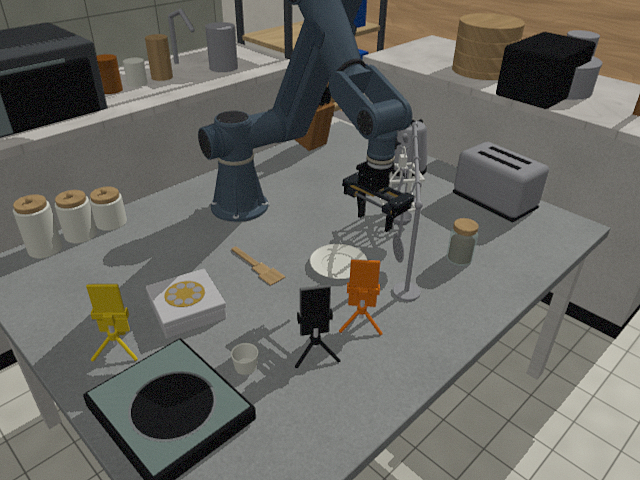

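View pics/side1.png

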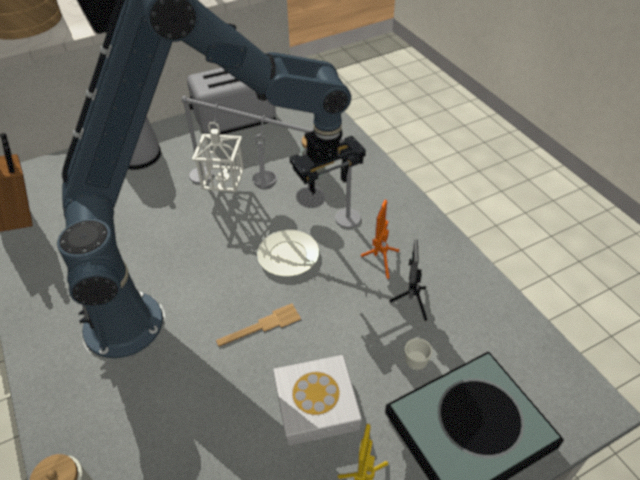

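The scene picture shows the black phone tripod at (315,320), with orange (365,295) and yellow (110,320) look-alikes. The lantern is at (405,165), mostly behind the arm. The side picture shows the lantern at (218,160), the rail from foot (200,178) to foot (348,218), and the black tripod at (415,285). The only white cage is the lantern, and I take the black tripod as the target. I'll check both in one close crop.

Run:
```python
from h import *
s=cv2.imread('pics/side1.png'); c=cv2.imread('pics/scene1.png')
def cr(im,x,y,w,h,W,H): return cv2.resize(im[y:y+h,x:x+w],(W,H),interpolation=cv2.INTER_CUBIC)
top=np.hstack([cr(s,170,85,200,150,400,300),cr(s,370,225,80,100,240,300),cr(c,290,275,53,100,159,300)])
bot=np.hstack([cr(s,180,85,80,120,200,300),cr(c,370,110,120,60,600,300)])
top=cv2.resize(top,(800,300))
cv2.imwrite('pics/crop1.png',np.vstack([top,bot]))
```

```text
(no output)
```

View pics/crop1.png

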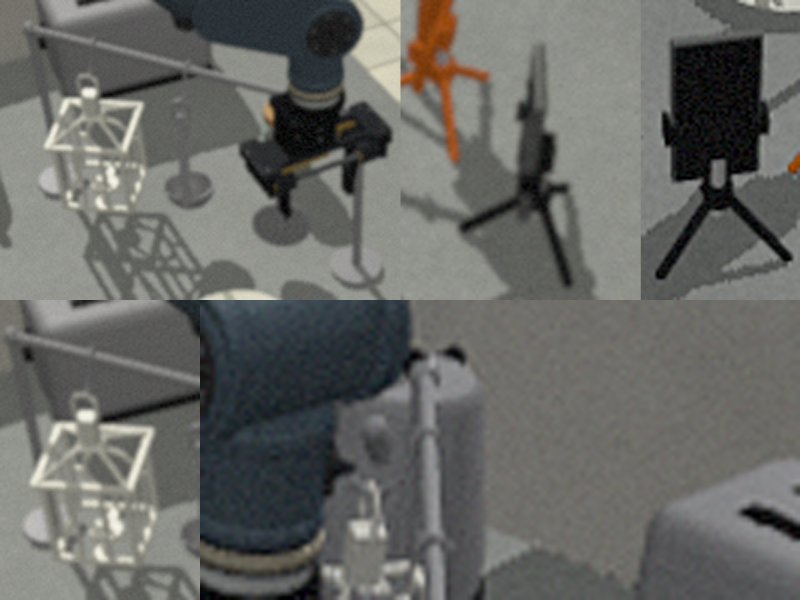

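View pics/wrist1.png

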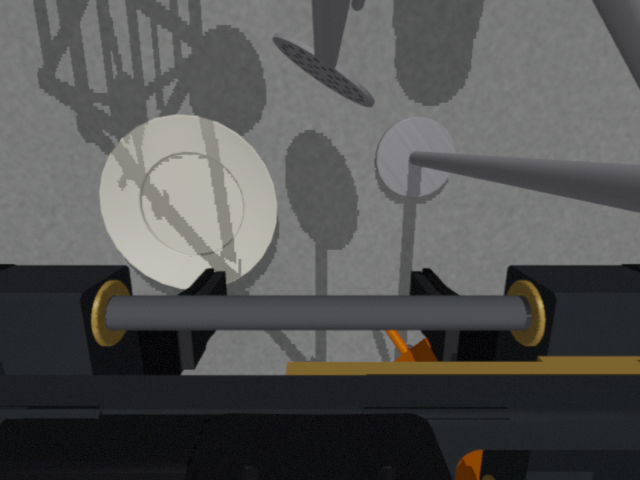

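Crop: the lantern's loop and crown are clear at about side (214,128), on the left hook. The ladle or skimmer hangs on the middle hook and the other is under the gripper. The phone is seen edge-on from the side and its screen faces the scene camera, so the lens looks the other way, towards the robot.

Run:
```python
from h import *
np.set_printoptions(precision=3,suppress=True)
S,C,W='side1.png','scene1.png','wrist1.png'
fa=onz(S,199.5,176,0.006);fb=onz(S,348.5,218.5,0.006);fw=onz(W,415,157,.006)
print('feet',fa,fb,fw,np.linalg.norm(fa-fb))
d=(fa-fb)/np.linalg.norm(fa-fb); print('dir a-b',d,np.degrees(np.arctan2(d[1],d[0])))
# bar ends: side left top ~ (170+28/2,85+27/2)
print('bar left end',onz(S,184,99,.3))
# lantern crown top side: crop bottom-left scale 2.5
p=(180+86/2.5,85+(412-300)/2.5); print('crown top px',p,onz(S,*p,.237))
q=(370+(365-200)/5,110+(520-300)/5);print('scene crown',q,onz(C,*q,.237)); print(tri(S,p,C,q))
# loop top
p2=(180+85/2.5,85+(395-300)/2.5);q2=(370+372/5-40,110+(483-300)/5);print('loop',onz(S,*p2,.268),onz(C,*q2,.268),tri(S,p2,C,q2))
# tripod: legs in scene crop apex, feet
f=lambda x,y:(290+(x-641)/3,275+y/3)
for n,pt in dict(footL=(660,275),footR=(788,260)).items(): print(n,onz(C,*f(*pt),.004))
g=lambda x,y:(370+(x-400)/3,225+y/3)
for n,pt in dict(f1=(463,228),f2=(568,284),f3=(566,188)).items(): print(n,onz(S,*g(*pt),.004))
for h in (.186,.21,.236): print(h,onz(C,*f(672,43),h),onz(C,*f(762,36),h),onz(S,*g(538,45),h))
print('phonetop mid',tri(C,f(717,39),S,g(539,45)))
for n,(u,v) in dict(jar=(462,260),orange=(360,325)).items(): print(n,onz(C,u,v,0))
print('tin',onz(S,316,393,.06),'cup',onz(S,418,352,.03),'plate',onz(S,288,254,.01),'server',onz(S,260,326,0))
```

```text
feet [0.388 0.465 0.006] [0.722 0.049 0.006] [0.722 0.055 0.006] 0.5342522878766744
dir a-b [-0.626  0.78   0.   ] 128.7597822373439
bar left end [0.394 0.474 0.3  ]
crown top px (214.4, 129.8) [0.441 0.37  0.237]
scene crown (403.0, 154.0) [0.434 0.372 0.237]
(array([0.439, 0.364, 0.242]), np.float64(6.8621848047218665e-06))
loop [0.441 0.36  0.268] [0.44  0.366 0.268] (array([0.441, 0.363, 0.268]), np.float64(0.0030584154833966626))
footL [ 0.715 -0.377  0.004]
footR [ 0.778 -0.288  0.004]
f1 [ 0.665 -0.281  0.004]
f2 [ 0.713 -0.378  0.004]
f3 [ 0.774 -0.288  0.004]
0.186 [ 0.663 -0.313  0.186] [ 0.707 -0.254  0.186] [ 0.742 -0.257  0.186]
0.21 [ 0.684 -0.333  0.21 ] [ 0.727 -0.275  0.21 ] [ 0.727 -0.275  0.21 ]
0.236 [ 0.706 -0.354  0.236] [ 0.748 -0.298  0.236] [ 0.711 -0.293  0.236]
phonetop mid (array([ 0.712, -0.301,  0.226]), np.float64(0.02401333657373833))
jar [0.75  0.309 0.   ]
orange [ 0.723 -0.147  0.   ]
tin [ 0.344 -0.454  0.06 ] cup [ 0.626 -0.462  0.03 ] plate [0.493 0.004 0.01 ] server [ 0.319 -0.181  0.   ]
```

Request:
play_rows(
  rows="0.12 0 0 -20 0 0 0;0.12 0 0 -20 0 0 0;0.12 0 0 -20 0 0 0;0.12 0 0 -20 0 0 0;0.12 0 0 -20 0 0 0;0.12 0 0 -20 0 0 0;0.12 0 0 0 0 0 0;0.12 0 0 0 0 0 0",
)

```text
time: 0.82
position: [0.6256, -0.0, 0.3442]
tool_rot: [0.329, 0.625, -0.328, 0.627]
ft_force: [-0.4, 0.1, 0.5]
grip_width: 0.0871
```

```bash
cat > log.py <<'E'
import json,os
from h import *
def log():
    o=readout.get_obs(); L=json.load(open('log.json')) if os.path.exists('log.json') else [[[-0.178,.527,1.434,0,1.181,-.178],[.624,0,.222],[0,.7075,0,.7067]]]
    L.append([list(map(float,o[k])) for k in('q','position','tool_rot')]); json.dump(L,open('log.json','w')); return o
E
python3 - <<'E'
from log import *
o=log();print(o['time'],o['q'],o['position'],o['tool_rot'])
from scipy.spatial.transform import Rotation as R
print(R.from_quat(o['tool_rot']).as_matrix().round(3))
E
```

```text
0.8167 [-1.78395699e-01  4.20394135e-01  1.27351022e+00  3.37694468e-05
  1.44452093e+00  7.87456301e-01] [ 6.25594624e-01 -2.16962866e-06  3.44205120e-01] [ 0.32870896  0.62517579 -0.3280148   0.6273053 ]
[[ 0.003  0.823  0.569]
 [-0.001  0.569 -0.823]
 [-1.     0.002  0.002]]
```

```bash
cat > plan.py <<'E'
import sys
from log import *
from scipy.spatial.transform import Rotation as R, Slerp
def Rt(psi,th):
    p,t=np.radians([psi,th]); x=np.array([np.cos(p)*np.cos(t),np.sin(p)*np.cos(t),-np.sin(t)]); z=np.array([np.sin(p),-np.cos(p),0]); return np.c_[x,np.cross(z,x),z]
def plan(pos,psi,th,grip=0,vmax=38,n=None):
    "straight rows from the measured pose to TCP pos, heading psi, dip th (deg)"
    o=readout.get_obs(); p=o['position']; r=R.from_quat(o['tool_rot']); r1=R.from_matrix(Rt(psi,th))
    rv=(r.inv()*r1).as_rotvec(); d=np.asarray(pos)-p
    n=n or int(np.ceil(max(np.linalg.norm(rv)/.12,np.linalg.norm(d)*1e3/vmax,1)))
    for k in range(0,n):
        rk=r*R.from_rotvec(rv*k/n); t=rk.inv().apply(d/n*1e3)
        print(*(f'{a:.3f}' for a in rv/n),*(f'{a:.0f}' for a in t),grip,sep=' ',end=';\n' if k%8==7 else ';')
    print('\nn',n)
if __name__=='__main__':
    a=list(map(float,sys.argv[1:])); log(); plan(a[:3],a[3],a[4],*(a[5:]))
E
python3 plan.py .46 -.13 .37 -34 45
```

```text
0.094 -0.039 0.057 -2 -18 1 0;0.094 -0.039 0.057 -3 -17 3 0;0.094 -0.039 0.057 -4 -17 5 0;0.094 -0.039 0.057 -5 -16 6 0;0.094 -0.039 0.057 -5 -15 8 0;0.094 -0.039 0.057 -6 -14 9 0;0.094 -0.039 0.057 -6 -12 11 0;0.094 -0.039 0.057 -6 -11 12 0;
0.094 -0.039 0.057 -6 -9 14 0;0.094 -0.039 0.057 -6 -8 15 0;0.094 -0.039 0.057 -6 -6 15 0;0.094 -0.039 0.057 -6 -4 16 0;
n 12
```

Request:
play_rows(
  rows="0.094 -0.039 0.057 -2 -18 1 0;0.094 -0.039 0.057 -3 -17 3 0;0.094 -0.039 0.057 -4 -17 5 0;0.094 -0.039 0.057 -5 -16 6 0;0.094 -0.039 0.057 -5 -15 8 0;0.094 -0.039 0.057 -6 -14 9 0;0.094 -0.039 0.057 -6 -12 11 0;0.094 -0.039 0.057 -6 -11 12 0",
)

```text
time: 1.48
position: [0.5138, -0.0881, 0.3601]
tool_rot: [0.609, 0.273, -0.431, 0.607]
ft_force: [-0.2, -0.5, -0.3]
grip_width: 0.0874
```

Request:
play_rows(
  rows="0.094 -0.039 0.057 -6 -9 14 0;0.094 -0.039 0.057 -6 -8 15 0;0.094 -0.039 0.057 -6 -6 15 0;0.094 -0.039 0.057 -6 -4 16 0;0 0 0 0 0 0 0",
)

```text
time: 1.9
position: [0.4587, -0.1296, 0.3655]
tool_rot: [0.699, 0.08, -0.451, 0.549]
ft_force: [-0.8, 0.6, -1.2]
grip_width: 0.0867
```

Run:
```python
from log import *
from scipy.spatial.transform import Rotation as R
o=log();print(o['time'],o['q'],o['position'],R.from_quat(o['tool_rot']).as_matrix().round(3)); shot('wrist','w2.png')
```

```text
1.9 [-0.45022679 -0.07131392  2.10088102 -0.26511571  0.358498    1.90153005] [ 0.45873511 -0.12962784  0.36553083] [[ 0.581  0.607 -0.542]
 [-0.383 -0.384 -0.84 ]
 [-0.718  0.696  0.01 ]]
```

View pics/w2.png

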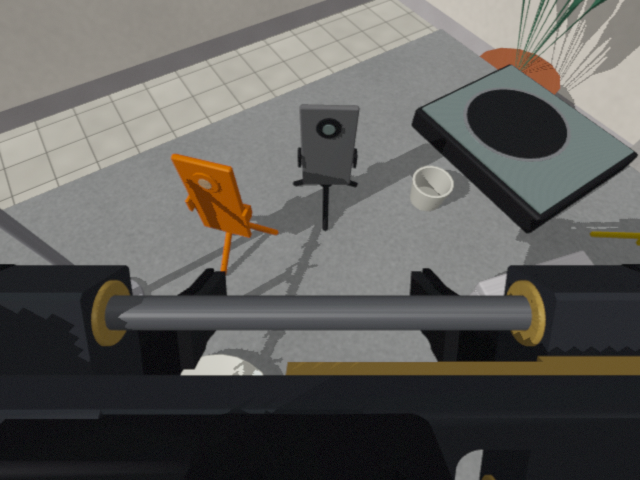

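The wrist view shows the lens on the black phone at (329,128), facing us, with phone top corners at (300,105) and (358,107). Next I compute the lens position and fit the arm kinematics, to check reach for the horizontal grasp.

```bash
cat > kin.py <<'E'
import json, numpy as np
from scipy.optimize import least_squares
from scipy.spatial.transform import Rotation as R
P0=[.28,.45,.4,.3,0,0,0,0]
def fk(q,P):
    h,L1,L2,Lt,s,e,a,b=P; Rz=lambda t:R.from_euler('z',t);Ry=lambda t:R.from_euler('y',t)
    r=Rz(q[0]); p=np.array([0,0,h])+r.apply([b,s,0])
    r=r*Ry(q[1]); p=p+r.apply([0,0,L1]); r=r*Ry(q[2]); p=p+r.apply([e,0,L2])
    r=r*Rz(q[3])*Ry(q[4]); p=p+r.apply([a,0,0]); r=r*Rz(q[5]); p=p+r.apply([0,0,Lt]); return p,r
E
python3 - <<'E'
from h import *; from kin import *
np.set_printoptions(precision=4,suppress=True)
c=np.array([.718,-.3155]);u=np.array([.829,-.559]);n=c-.022*u
o,d=ray('w2.png',329,128)
t=((n-o[:2])@u)/(d[:2]@u); print('lens on plane',o+t*d, 'lateral',(o+t*d-[*n,0])[:2]@[.559,.829])
# phone top corners on back plane (~ -16mm)
for px in ((300,105),(358,107)):
    o,d=ray('w2.png',*px);t=((c-.015*u-o[:2])@u)/(d[:2]@u);print('top',o+t*d)
for z in (.17,.19,.205): print(z,onz('w2.png',329,128,z))
L=json.load(open('log.json')); print(len(L))
# orientation: tool axes vs fk frame
for q,p,r in L:
    print(R.from_quat(r).as_matrix().T.round(2).tolist(),(fk(q,P0)[1].as_matrix().T.round(2)).tolist())
f=lambda P:np.r_[np.concatenate([fk(q,P)[0]-p for q,p,_ in L])*1e3,(np.array(P)-P0)*10]
s=least_squares(f,P0);print(s.x,f(s.x)[:-8].round(1));np.save('P.npy',s.x)
E
```

```text
lens on plane [ 0.6992 -0.304   0.186 ] lateral -0.0009965436356453295
top [ 0.7258 -0.2771  0.2161]
top [ 0.6854 -0.3371  0.2149]
0.17 [ 0.7129 -0.3139  0.17  ]
0.19 [ 0.6957 -0.3015  0.19  ]
0.205 [ 0.6828 -0.2923  0.205 ]
4
[[-0.0, 0.0, -1.0], [0.0, 1.0, 0.0], [1.0, 0.0, -0.0]] [[-1.0, -0.0, 0.0], [0.0, 1.0, 0.0], [-0.0, 0.0, -1.0]]
[[0.0, -0.0, -1.0], [0.82, 0.57, 0.0], [0.57, -0.82, 0.0]] [[-0.57, 0.82, -0.0], [0.82, 0.57, 0.0], [0.0, -0.0, -1.0]]
[[0.0, -0.0, -1.0], [0.82, 0.57, 0.0], [0.57, -0.82, 0.0]] [[-0.57, 0.82, -0.0], [0.82, 0.57, 0.0], [0.0, -0.0, -1.0]]
[[0.58, -0.38, -0.72], [0.61, -0.38, 0.7], [-0.54, -0.84, 0.01]] [[0.54, 0.84, -0.01], [0.61, -0.38, 0.7], [0.58, -0.38, -0.72]]
[ 0.2757  0.5865  0.3936  0.3053  0.1108  0.1142 -0.0012 -0.0025] [ 0.1  0.3  0.  -0.1 -0.2  0.  -0.1 -0.2  0.   0.1  0.1 -0. ]
```

```bash
cat > ik.py <<'E'
from kin import *
P=np.load('P.npy'); lo=np.array([-3.08,-.75,.22,-1.43,0,-2.85]);hi=np.array([3.08,2.2,2.44,4.57,2.65,2.85])
def iks(pos,Rm):
    out=[]; Z=R.from_matrix(Rm*1.)*R.from_matrix(np.array([[0,0,1],[0,1,0],[-1,0,0]]))  # fk frame: z=tool x, x=-tool z
    for j4 in (-1.2,0,1.5,3.1,4.3):
      for j3 in (1.5,2.3):
       for j6 in (-1.5,1.5):
        f=lambda q:np.r_[(fk(q,P)[0]-pos)*10,(fk(q,P)[1].inv()*Z).as_rotvec()]
        s=least_squares(f,[np.arctan2(pos[1],pos[0]),.2,j3,j4,.8,j6],bounds=(lo,hi))
        e=np.abs(f(s.x)).max()
        if not any(np.abs(s.x-o[1]).max()<.05 for o in out): out.append((e,s.x))
    return sorted(out,key=lambda a:a[0])[:3]
E
python3 - <<'E'
from ik import *; import sys; sys.argv=['x']
from plan import Rt
np.set_printoptions(precision=2,suppress=True)
cr=np.array([.438,.362,.223])
ld=np.array([.829,-.559]); pr=np.r_[np.array([.699,-.304])-.252*ld,.186+.152-.042]
print('present crown',pr)
for nm,c,ps in (('pick',cr,38.8),('up',cr+[-.1,-.08,.015],38.8),('present',pr,-34)):
  for th in (15,25,35):
    for roll in (0,180):
      M=Rt(ps,th)@R.from_euler('x',roll,degrees=True).as_matrix()
      for e,q in iks(c+.019*M[:,0],M): 
        if e<.05: print(nm,th,roll,round(e,3),q)
E
```

```text
present crown [ 0.49 -0.16  0.3 ]
pick 15 0 0.0 [ 0.31  0.81  2.43  2.79  1.41 -1.61]
pick 15 180 0.0 [0.31 0.81 2.43 2.79 1.41 1.53]
pick 25 0 0.0 [ 0.34  0.62  2.36  2.77  0.99 -1.51]
pick 25 180 0.0 [0.34 0.62 2.36 2.77 0.99 1.63]
pick 35 0 0.0 [ 0.36  0.48  2.26  2.67  0.59 -1.36]
pick 35 180 0.0 [0.36 0.48 2.26 2.67 0.59 1.79]
present 15 0 0.031 [-0.43  0.5   2.44  3.35  1.08 -1.62]
present 15 180 0.031 [-0.43  0.5   2.44  3.35  1.08  1.52]
present 25 0 0.0 [-0.48  0.36  2.38  3.3   0.73 -1.64]
present 25 180 0.0 [-0.48  0.36  2.38  3.3   0.73  1.5 ]
present 35 0 0.0 [-0.49  0.24  2.27  3.4   0.33 -1.76]
present 35 180 0.0 [-0.49  0.24  2.27  3.4   0.33  1.38]
```

Run:
```python
from ik import *; import sys; sys.argv=['x']
from plan import Rt
np.set_printoptions(precision=2,suppress=True)
cr=np.array([.438,.362,.223]); xr=np.array([.78,.626,0]); up=np.array([0,0,1.])
ld=np.array([.829,-.559]); pr=np.r_[np.array([.699,-.304])-.252*ld,.296]
for th in (28,33,38):
    for nm,c,ps in (('pick',cr,38.8),('pre',cr-.1*Rt(38.8,th)[:,0],38.8),('ret50',cr-.05*xr+.015*up,38.8),('ret85',cr-.085*xr+.015*up,38.8),('ret85up',cr-.085*xr+.1*up,38.8),('mid',np.array([.48,.1,.35]),3),('present',pr,-34)):
      M=Rt(ps,th)@np.diag([1,-1,-1])
      print(th,nm,[(round(e,2),q) for e,q in iks(c+.019*M[:,0],M)][:1])
```

```text
28 pick [(np.float64(0.0), array([0.34, 0.58, 2.33, 2.75, 0.86, 1.67]))]
28 pre [(np.float64(0.09), array([0.25, 0.29, 2.44, 2.52, 0.63, 1.85]))]
28 ret50 [(np.float64(0.02), array([0.28, 0.51, 2.44, 2.7 , 0.88, 1.67]))]
28 ret85 [(np.float64(0.13), array([0.27, 0.38, 2.44, 2.6 , 0.67, 1.77]))]
28 ret85up [(np.float64(0.0), array([0.21, 0.17, 2.43, 2.4 , 0.62, 1.98]))]
28 mid [(np.float64(0.0), array([-0.11,  0.09,  2.35,  2.77,  0.4 ,  1.84]))]
28 present [(np.float64(0.0), array([-0.48,  0.31,  2.35,  3.31,  0.61,  1.48]))]
33 pick [(np.float64(0.0), array([0.36, 0.51, 2.29, 2.7 , 0.67, 1.75]))]
33 pre [(np.float64(0.0), array([0.24, 0.28, 2.43, 2.49, 0.62, 1.88]))]
33 ret50 [(np.float64(0.0), array([0.3 , 0.45, 2.4 , 2.65, 0.73, 1.73]))]
33 ret85 [(np.float64(0.06), array([0.26, 0.38, 2.44, 2.58, 0.65, 1.78]))]
33 ret85up [(np.float64(0.0), array([0.24, 0.11, 2.36, 2.19, 0.45, 2.22]))]
33 mid [(np.float64(0.0), array([-0.1 ,  0.05,  2.29,  2.54,  0.22,  2.08]))]
33 present [(np.float64(0.0), array([-0.49,  0.26,  2.29,  3.37,  0.41,  1.42]))]
38 pick [(np.float64(0.0), array([0.37, 0.45, 2.23, 2.61, 0.48, 1.86]))]
38 pre [(np.float64(0.0), array([0.28, 0.2 , 2.34, 2.26, 0.41, 2.16]))]
38 ret50 [(np.float64(0.0), array([0.32, 0.38, 2.34, 2.56, 0.53, 1.86]))]
38 ret85 [(np.float64(0.0), array([0.27, 0.36, 2.43, 2.55, 0.6 , 1.82]))]
38 ret85up [(np.float64(0.0), array([0.27, 0.07, 2.3 , 1.84, 0.33, 2.6 ]))]
38 mid [(np.float64(0.01), array([-0.08,  0.02,  2.23,  1.78,  0.11,  2.85]))]
38 present [(np.float64(0.0), array([-0.49,  0.21,  2.24,  3.5 ,  0.23,  1.28]))]
```

```bash
cat > jp.py <<'E'
from ik import *; import sys
from rig import readout
def jrows(q1,grip=0,n0=None):
    "rows that follow a joint-linear path (fitted kinematics) to q1"
    q0=np.array(readout.get_obs()['q']); A=R.from_matrix(np.array([[0,0,1],[0,1,0],[-1,0,0]])).inv()
    n=n0 or 8
    while True:
        ps=[fk(q0+(q1-q0)*k/n,P) for k in range(n+1)]; ps=[(p,r*A) for p,r in ps]
        rows=[((a[1].inv()*b[1]).as_rotvec(),a[1].inv().apply(b[0]-a[0])*1e3) for a,b in zip(ps,ps[1:])]
        if max(np.linalg.norm(r) for r,_ in rows)<.12 and max(np.linalg.norm(t) for _,t in rows)<39: break
        n+=1
    for k,(r,t) in enumerate(rows): print(*(f'{a:.3f}' for a in r),*(f'{a:.0f}' for a in t),grip,end=';\n' if k%8==7 else ';')
    print('\n',n,[p.round(2).tolist() for p,_ in ps][::4])
E
python3 - <<'E'
import sys
from jp import *; sys.argv=['x']
from plan import Rt
M=Rt(38.8,34)@np.diag([1,-1,-1]); c=np.array([.438,.362,.223])-.08*M[:,0]
e,q=iks(c+.019*M[:,0],M)[0]; print(e,q); jrows(q)
E
```

```text
1.6653345369377348e-15 [0.27656025 0.31282779 2.39202617 2.52400318 0.59238911 1.87072327]
0.087 0.055 -0.054 3 -23 -25 0;0.087 0.051 -0.056 3 -25 -23 0;0.087 0.047 -0.059 4 -26 -21 0;0.087 0.043 -0.060 4 -27 -18 0;0.087 0.039 -0.061 5 -28 -16 0;0.088 0.035 -0.061 5 -28 -13 0;0.089 0.031 -0.061 5 -28 -11 0;0.090 0.027 -0.060 6 -28 -8 0;
0.091 0.024 -0.058 6 -27 -6 0;0.092 0.020 -0.056 6 -26 -3 0;0.093 0.018 -0.053 6 -24 -1 0;0.094 0.015 -0.050 6 -23 1 0;0.096 0.013 -0.046 6 -21 2 0;0.096 0.012 -0.042 6 -18 4 0;0.097 0.012 -0.038 6 -16 5 0;0.098 0.012 -0.033 5 -14 6 0;
0.098 0.012 -0.029 5 -11 6 0;0.098 0.013 -0.024 4 -8 6 0;0.097 0.015 -0.019 4 -6 6 0;0.097 0.017 -0.015 3 -3 5 0;0.096 0.020 -0.011 2 -1 4 0;0.094 0.023 -0.007 2 2 3 0;0.092 0.027 -0.004 1 4 2 0;
 23 [[0.46, -0.13, 0.37], [0.46, -0.01, 0.3], [0.45, 0.11, 0.27], [0.43, 0.21, 0.26], [0.41, 0.28, 0.26], [0.4, 0.32, 0.27]]
```

Run:
```python
import sys
from jp import *; sys.argv=['x']
from plan import Rt
for p,ps,th in (((.45,.03,.36),5,32),((.44,.06,.34),8,30)):
    M=Rt(ps,th)@np.diag([1,-1,-1]); r=iks(np.array(p),M); print(r)
    jrows(r[0][1])
```

```text
[(np.float64(3.2778779690545434e-12), array([-0.56910637, -0.13031335,  2.37584658,  1.58217674,  0.54398825,
        2.74073581])), (np.float64(0.1297159667690742), array([-0.39458611, -0.15807784,  2.26345491,  1.0245174 ,  0.36167027,
       -2.85      ]))]
0.115 0.019 -0.026 -0 -12 -5 0;0.115 0.018 -0.027 -0 -12 -4 0;0.115 0.017 -0.027 -0 -12 -3 0;0.115 0.016 -0.027 -0 -12 -2 0;0.115 0.016 -0.028 -0 -12 -2 0;0.115 0.015 -0.028 -0 -11 -1 0;0.115 0.014 -0.028 -0 -11 -1 0;0.115 0.014 -0.028 -0 -10 -0 0;
0.115 0.013 -0.028 -0 -10 0 0;0.115 0.012 -0.028 -0 -10 0 0;0.115 0.012 -0.028 -0 -9 1 0;0.115 0.012 -0.028 -1 -9 1 0;0.115 0.011 -0.028 -1 -8 1 0;0.115 0.011 -0.029 -1 -8 1 0;0.115 0.011 -0.029 -1 -7 1 0;0.115 0.011 -0.029 -1 -7 1 0;
0.115 0.011 -0.029 -1 -7 1 0;0.115 0.011 -0.030 -1 -6 0 0;0.115 0.011 -0.030 -1 -6 0 0;0.114 0.011 -0.031 -1 -6 -0 0;0.114 0.010 -0.032 -2 -6 -1 0;0.114 0.010 -0.032 -2 -6 -1 0;0.113 0.010 -0.033 -2 -6 -1 0;
 23 [[0.46, -0.13, 0.37], [0.44, -0.09, 0.34], [0.43, -0.05, 0.32], [0.43, -0.02, 0.32], [0.44, 0.01, 0.32], [0.44, 0.03, 0.34]]
[(np.float64(0.024
[... 504 characters left out ...]
 -15 -4 0;0.112 0.018 -0.034 0 -15 -3 0;0.112 0.017 -0.034 0 -14 -2 0;0.112 0.016 -0.034 0 -14 -1 0;0.112 0.016 -0.033 0 -13 -0 0;
0.113 0.015 -0.033 0 -13 0 0;0.113 0.014 -0.033 0 -12 1 0;0.113 0.014 -0.032 0 -11 1 0;0.113 0.014 -0.032 0 -10 1 0;0.113 0.014 -0.031 -0 -10 1 0;0.113 0.014 -0.031 -0 -9 1 0;0.113 0.014 -0.031 -0 -8 1 0;0.113 0.014 -0.030 -1 -8 1 0;
0.113 0.014 -0.030 -1 -7 1 0;0.113 0.015 -0.030 -1 -6 0 0;0.113 0.016 -0.030 -1 -6 -0 0;0.113 0.016 -0.030 -1 -5 -1 0;0.112 0.017 -0.030 -2 -5 -1 0;0.112 0.018 -0.031 -2 -5 -2 0;0.111 0.019 -0.031 -2 -5 -3 0;
 23 [[0.46, -0.13, 0.37], [0.44, -0.08, 0.33], [0.43, -0.03, 0.31], [0.43, 0.01, 0.3], [0.43, 0.05, 0.31], [0.44, 0.06, 0.32]]
```

Take the first plan (roll done over the free area), in round numbers.

Request:
play_rows(
  rows="0.115 0.019 -0.026 0 -12 -5 0;0.115 0.018 -0.027 0 -12 -4 0;0.115 0.017 -0.027 0 -12 -3 0;0.115 0.016 -0.027 0 -12 -2 0;0.115 0.016 -0.028 0 -12 -2 0;0.115 0.015 -0.028 0 -11 -1 0;0.115 0.014 -0.028 0 -11 -1 0;0.115 0.014 -0.028 0 -10 0 0",
)

```text
time: 2.62
position: [0.4388, -0.0546, 0.321]
tool_rot: [0.885, -0.018, -0.448, 0.125]
ft_force: [-0.0, 0.2, -0.3]
grip_width: 0.087
```

```bash
python3 -c "
from log import *
o=log();print(o['q'],o['position'])"
```

```text
[-0.49029026 -0.08027277  2.18875878  0.39574359  0.41478227  2.17705441] [ 0.43876823 -0.0545846   0.32096214]
```

Request:
play_rows(
  rows="0.115 0.013 -0.028 0 -10 0 0;0.115 0.012 -0.028 0 -10 0 0;0.115 0.012 -0.028 0 -9 1 0;0.115 0.012 -0.028 -1 -9 1 0;0.115 0.011 -0.028 -1 -8 1 0;0.115 0.011 -0.029 -1 -8 1 0;0.115 0.011 -0.029 -1 -7 1 0;0.115 0.011 -0.029 -1 -7 1 0",
)

```text
time: 3.28
position: [0.4414, 0.0114, 0.3254]
tool_rot: [0.865, -0.111, -0.363, -0.328]
ft_force: [0.8, 0.4, 0.7]
grip_width: 0.0868
```

```bash
python3 -c "
from log import *
o=log();print(o['q'],o['position'])"
```

```text
[-0.53111602 -0.10018265  2.28851781  1.05090331  0.47998127  2.45245806] [0.44139946 0.01142041 0.32540288]
```

Request:
play_rows(
  rows="0.115 0.011 -0.029 -1 -7 1 0;0.115 0.011 -0.030 -1 -6 0 0;0.115 0.011 -0.030 -1 -6 0 0;0.114 0.011 -0.031 -1 -6 0 0;0.114 0.010 -0.032 -2 -6 -1 0;0.114 0.010 -0.032 -2 -6 -1 0;0.113 0.010 -0.033 -2 -6 -1 0",
)

```text
time: 3.87
position: [0.4555, 0.0286, 0.3609]
tool_rot: [0.689, -0.163, -0.221, -0.67]
ft_force: [0.9, 0.2, -0.9]
grip_width: 0.0872
```

Run:
```python
from log import *; from kin import *
np.set_printoptions(precision=4,suppress=True)
o=log();print(o['time'],o['q'],o['position'],R.from_quat(o['tool_rot']).as_matrix().round(2).tolist())
L=json.load(open('log.json'))
f=lambda P:np.r_[np.concatenate([fk(q,P)[0]-p for q,p,_ in L])*1e3,(np.array(P)-P0)*1]
s=least_squares(f,P0);print(s.x,f(s.x)[:-8].round(1));np.save('P.npy',s.x)
```

```text
3.8667 [-0.5661 -0.115   2.3758  1.6239  0.5423  2.6964] [0.4555 0.0286 0.3609] [[0.85, -0.52, -0.09], [0.07, -0.05, 1.0], [-0.52, -0.85, -0.0]]
[ 0.2754  0.588   0.3923  0.3061  0.1109  0.1146 -0.0002 -0.0007] [ 0.2  0.4  0.2 -0.1 -0.1 -0.1 -0.1 -0.1 -0.1  0.1 -0.2  0.  -0.  -0.1
 -0.  -0.   0.  -0.1 -0.1  0.1 -0. ]
```

Run:
```python
import sys
from jp import *; sys.argv=['x']
from plan import Rt
M=Rt(38.8,34)@np.diag([1,-1,-1]); c=np.array([.438,.362,.233])-.085*M[:,0]
e,q=iks(c+.019*M[:,0],M)[0]; print(e,q,c+.019*M[:,0]); jrows(q)
```

```text
6.452310907789638e-11 [0.26616408 0.26936246 2.39263697 2.46940812 0.56089551 1.92471368] [0.39535737 0.32771445 0.26990673]
-0.031 -0.072 -0.008 10 -0 35 0;-0.030 -0.068 -0.005 11 1 35 0;-0.031 -0.064 -0.001 11 3 34 0;-0.031 -0.059 0.002 11 5 34 0;-0.032 -0.056 0.006 11 6 34 0;-0.034 -0.052 0.009 11 8 34 0;-0.036 -0.048 0.013 10 9 34 0;-0.038 -0.045 0.016 10 11 34 0;
-0.041 -0.042 0.020 9 12 34 0;
 9 [[0.46, 0.03, 0.36], [0.46, 0.17, 0.33], [0.41, 0.3, 0.29]]
```

Request:
play_rows(
  rows="-0.031 -0.072 -0.008 10 0 35 0;-0.030 -0.068 -0.005 11 1 35 0;-0.031 -0.064 -0.001 11 3 34 0;-0.031 -0.059 0.002 11 5 34 0;-0.032 -0.056 0.006 11 6 34 0;-0.034 -0.052 0.009 11 8 34 0;-0.036 -0.048 0.013 10 9 34 0;-0.038 -0.045 0.016 10 11 34 0",
)

```text
time: 4.53
position: [0.4143, 0.3026, 0.2838]
tool_rot: [0.704, 0.018, -0.401, -0.586]
ft_force: [0.3, -0.0, -0.4]
grip_width: 0.0873
```

Request:
play_rows(
  rows="-0.041 -0.042 0.020 9 12 34 0;0 0 0 0 0 0 0",
)

```text
time: 4.7
position: [0.3909, 0.3332, 0.2669]
tool_rot: [0.706, 0.032, -0.425, -0.565]
ft_force: [0.0, -0.7, -0.7]
grip_width: 0.0871
```

Run:
```python
from log import *
o=log();print(o['time'],o['q'].round(3),o['position'],o['ft_force']); shot('wrist','w3.png'); shot('scene','s3.png'); shot('side','d3.png')
s=cv2.imread('pics/s3.png');d=cv2.imread('pics/d3.png')
cr=lambda im,x,y:cv2.resize(im[y:y+120,x:x+120],(400,400),interpolation=cv2.INTER_CUBIC)
cv2.imwrite('pics/crop3.png',np.hstack([cr(s,360,110),cr(d,160,80)]))
```

```text
4.7 [0.283 0.275 2.393 2.478 0.558 1.919] [0.3909052  0.33318247 0.26694228] [ 0.02799132 -0.67697631 -0.71496432]
```

View pics/w3.png

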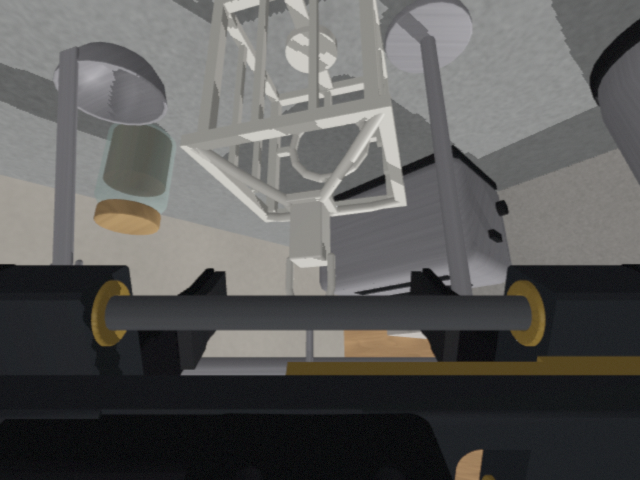

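View pics/crop3.png

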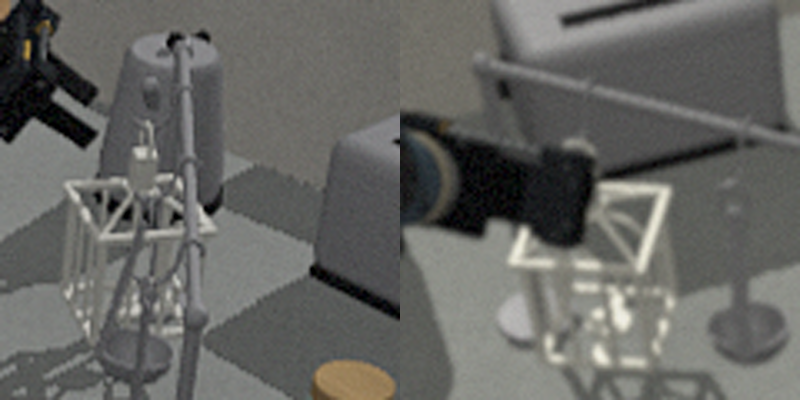

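The wrist view (camera below the gripper, so upside down) shows the crown block at about (308,232), with the loop below it at (311,275). The eaves corners are at (183,148), (388,110), (405,205) and (268,218). The crops show the gripper clear of the lantern and the hook.

Run:
```python
from h import *
from scipy.spatial.transform import Rotation as R
np.set_printoptions(precision=4,suppress=True)
for z in (.169,.173,.177):
    P=[onz('w3.png',*p,z) for p in ((183,148),(388,110),(405,205),(268,218))]
    print(z,'ctr',np.mean(P,0),'sides',[round(float(np.linalg.norm(P[i]-P[(i+1)%4])),4) for i in range(4)],'dirs',[round(float(np.degrees(np.arctan2(*(P[(i+1)%4]-P[i])[1::-1]))),1) for i in range(4)])
# crown: top-front edge centre; block axis ray at crown height
c,T=ray('w3.png',308.5,232)
for z in (.215,.223,.231): print(onz('w3.png',308.5,232,z))
K,Tm=load('w3.png'); print('cam',c)
o=readout.get_obs(); print(R.from_quat(o['tool_rot']).as_matrix())
# predicted projections for lantern at hook estimate
for nm,xy in (('A',(.433,.3595)),('B',(.440,.363))):
    for yw in (38.8,):
        M=R.from_euler('z',yw,degrees=True)
        for q in ([-11,-11,-28],[-11,11,-28],[-62,-62,-92],[-62,62,-92],[62,-62,-92],[62,62,-92]): print(nm,q,proj('w3.png',np.r_[xy,.265]+M.apply(np.array(q)/1e3)).round(0))
```

```text
0.169 ctr [0.4475 0.3739 0.169 ] sides [0.1301, 0.1273, 0.125, 0.1209] dirs [145.7, 56.2, -37.3, -121.3]
0.173 ctr [0.4418 0.3695 0.173 ] sides [0.1262, 0.1235, 0.1212, 0.1173] dirs [145.7, 56.2, -37.3, -121.3]
0.177 ctr [0.4362 0.365  0.177 ] sides [0.1223, 0.1197, 0.1175, 0.1137] dirs [145.7, 56.2, -37.3, -121.3]
[0.4403 0.3662 0.215 ]
[0.4238 0.3534 0.223 ]
[0.4073 0.3405 0.231 ]
cam [0.2581 0.2246 0.3032]
[[ 0.6431 -0.4375 -0.6285]
 [ 0.5207 -0.3519  0.7778]
 [-0.5615 -0.8275  0.0015]]
A [-11, -11, -28] [288. 254.]
A [-11, 11, -28] [325. 254.]
A [-62, -62, -92] [189. 109.]
A [-62, 62, -92] [423. 111.]
A [62, -62, -92] [236. 207.]
A [62, 62, -92] [382. 208.]
B [-11, -11, -28] [286. 257.]
B [-11, 11, -28] [322. 257.]
B [-62, -62, -92] [190. 118.]
B [-62, 62, -92] [416. 120.]
B [62, -62, -92] [236. 211.]
B [62, 62, -92] [378. 212.]
```

Run:
```python
from h import *
P=[onz('side1.png',*p,.173) for p in ((204.8,135),(242,136.2),(232,160.2),(194,159))]
print(np.mean(P,0).round(4),[(round(float(np.linalg.norm(P[(i+1)%4]-P[i])),3),round(float(np.degrees(np.arctan2(*(P[(i+1)%4]-P[i])[1::-1]))),1)) for i in range(4)])
a=cv2.imread('pics/w3.png');cv2.imwrite('pics/crop4.png',cv2.resize(a[90:300,160:440],(800,600),interpolation=cv2.INTER_CUBIC))
```

```text
[0.4421 0.3666 0.173 ] [(0.118, -32.5), (0.118, -127.6), (0.115, 147.8), (0.119, 53.7)]
```

View pics/crop4.png

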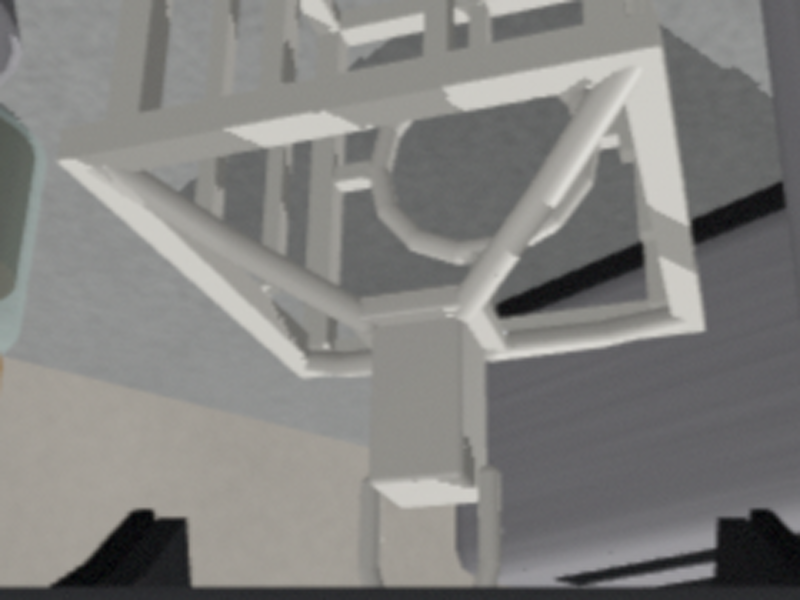

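The lantern turns out to be twisted about 16° from the rail, with yaw about 55.5°. The side and wrist views agree on this. I'll align to the lantern itself.

Run:
```python
from h import *; import sys; sys.argv=['x']
from jp import *
from plan import Rt
np.set_printoptions(precision=4,suppress=True)
a=np.radians(55.5); ux=np.array([np.cos(a),np.sin(a),0])
m=onz('w3.png',305.6,256.6,.237); print('block top front',m,'ctr',m+.011*ux)
l,r=onz('w3.png',289.5,258,.237),onz('w3.png',321.7,255.2,.237); print('edge',np.linalg.norm(l-r),np.degrees(np.arctan2(*(r-l)[1::-1])))
np.set_printoptions(precision=2,suppress=True)
cr=np.array([.440,.365,.223]); xr=np.array([.78,.626,0]); up=np.array([0,0,1.])
for th in (30,34):
  for nm,c in (('pick',cr),('pre',cr-.08*Rt(55.5,th)[:,0]),('lift',cr+.015*up),('ret30',cr+.015*up-.03*xr),('ret70',cr+.05*up-.07*xr),('ret90',cr+.05*up-.09*xr),('ret90u',cr+.12*up-.09*xr)):
    M=Rt(55.5,th)@np.diag([1,-1,-1]); print(th,nm,[(round(e,3),q) for e,q in iks(c+.016*M[:,0],M)][:1])
```

```text
block top front [0.4295 0.3557 0.237 ] ctr [0.4357 0.3648 0.237 ]
edge 0.020905300772155168 145.9080931565044
30 pick [(np.float64(0.0), array([0.15, 0.55, 2.28, 2.15, 0.85, 1.87]))]
30 pre [(np.float64(0.0), array([-0.04,  0.4 ,  2.39,  1.92,  0.89,  1.95]))]
30 lift [(np.float64(0.0), array([0.15, 0.5 , 2.27, 2.1 , 0.82, 1.94]))]
30 ret30 [(np.float64(0.0), array([0.1 , 0.5 , 2.34, 2.1 , 0.87, 1.87]))]
30 ret70 [(np.float64(0.0), array([0.01, 0.36, 2.4 , 1.95, 0.87, 1.97]))]
30 ret90 [(np.float64(0.013), array([-0.04,  0.34,  2.44,  1.89,  0.88,  1.98]))]
30 ret90u [(np.float64(0.0), array([-0.04,  0.09,  2.34,  1.61,  0.82,  2.42]))]
34 pick [(np.float64(0.0), array([0.18, 0.5 , 2.24, 2.07, 0.73, 2.  ]))]
34 pre [(np.float64(0.0), array([0.01, 0.33, 2.34, 1.81, 0.78, 2.13]))]
34 lift [(np.float64(0.0), array([0.18, 0.46, 2.23, 2.01, 0.71, 2.07]))]
34 ret30 [(np.float64(0.0), array([0.13, 0.44, 2.3 , 2.02, 0.75, 2.  ]))]
34 ret70 [(np.float64(0.0), array([0.05, 0.3 , 2.36, 1.85, 0.76, 2.14]))]
34 ret90 [(np.float64(0.0), array([-0.  ,  0.29,  2.41,  1.83,  0.79,  2.1 ]))]
34 ret90u [(np.float64(0.0), array([-0.  ,  0.06,  2.29,  1.47,  0.76,  2.6 ]))]
```

```bash
sed -i 's/r1=R.from_matrix(Rt(psi,th))/r1=R.from_matrix(Rt(psi,th)@np.diag([1,-1,-1]))/' plan.py
python3 - <<'E'
import sys; sys.argv=['x']
from plan import *
log(); x=Rt(55.5,33)[:,0]; cr=np.array([.4385,.366,.223]); print(cr-.064*x,cr+.016*x); plan(cr-.064*x,55.5,33)
E
```

```text
[0.40809819 0.3217651  0.2578569 ] [0.44610045 0.37705873 0.21428578]
-0.054 -0.080 -0.007 4 2 -5 0;-0.054 -0.080 -0.007 3 2 -5 0;-0.054 -0.080 -0.007 3 3 -5 0;
n 3
```

Request:
play_rows(
  rows="-0.054 -0.080 -0.007 4 2 -5 0;-0.054 -0.080 -0.007 3 2 -5 0;-0.054 -0.080 -0.007 3 3 -5 0;0 0 0 0 0 0 0",
)

```text
time: 5.18
position: [0.4125, 0.3185, 0.2597]
tool_rot: [0.699, 0.122, -0.48, -0.516]
ft_force: [0.9, -0.3, 0.4]
grip_width: 0.0872
```

Run:
```python
import sys; sys.argv=['x']
from plan import *
o=log(); print(o['time'],o['position'],o['q'].round(2)); M=R.from_quat(o['tool_rot']).as_matrix(); print(M.round(3)); shot('wrist','w4.png')
print('fwd',(np.array([.4385,.366,.223])-o['position'])@M*1e3)
```

```text
5.1833 [0.41247503 0.31848633 0.2597376 ] [0.02 0.34 2.36 1.92 0.78 2.06]
[[ 0.51  -0.324 -0.797]
 [ 0.666 -0.437  0.604]
 [-0.544 -0.839 -0.007]]
fwd [64.91532106  1.63314662  8.23608763]
```

View pics/w4.png

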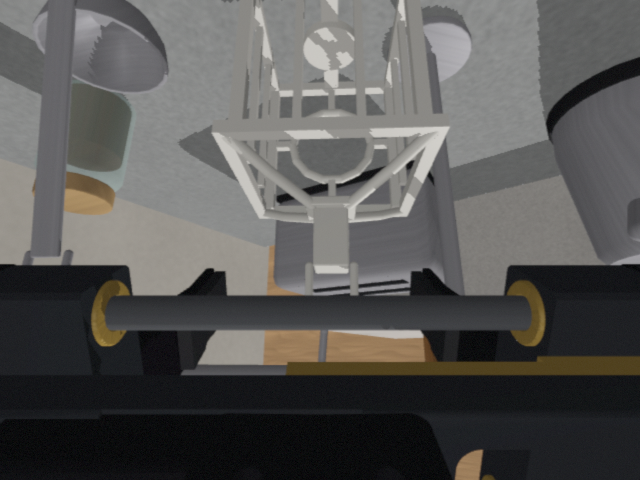

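Run:
```python
import sys; sys.argv=['x']
from plan import *
np.set_printoptions(precision=4,suppress=True)
for z in (.171,.175):
    P=[onz('w4.png',*p,z) for p in ((214,130),(447,127),(407,214),(263,217))]
    print(z,'ctr',np.mean(P,0),[(round(float(np.linalg.norm(P[(i+1)%4]-P[i])),4),round(float(np.degrees(np.arctan2(*(P[(i+1)%4]-P[i])[1::-1]))),1)) for i in range(4)])
l,r=onz('w4.png',314,264,.237),onz('w4.png',348,265,.237); m=(l+r)/2; print(np.linalg.norm(l-r),m+.011*np.array([np.cos(.95),np.sin(.95),0]))
p=(331,232); print(onz('w4.png',*p,.223)); c,_=ray('w4.png',*p); d=onz('w4.png',*p,.215)-c; print(c,np.degrees(np.arctan2(d[1],d[0])))
```

```text
0.171 ctr [0.4419 0.3736 0.171 ] [(0.1277, 144.7), (0.124, 56.0), (0.1261, -32.9), (0.1295, -123.3)]
0.175 ctr [0.4374 0.3672 0.175 ] [(0.1235, 144.7), (0.1199, 56.0), (0.1219, -32.9), (0.1252, -123.3)]
0.02050228336746711 [0.4367 0.3645 0.237 ]
[0.4195 0.3402 0.223 ]
[0.3077 0.1817 0.2917] 54.80658910162256
```

Run:
```python
import sys; sys.argv=['x']
from plan import *
x=Rt(56,33)[:,0]; cr=np.array([.4385,.367,.2225]); print(cr+.016*x); plan(cr+.016*x,56,33,n=7)
```

```text
[0.44600366 0.37812463 0.21378578]
-0.004 -0.007 0.000 12 0 1 0;-0.004 -0.007 0.000 12 0 1 0;-0.004 -0.007 0.000 12 0 1 0;-0.004 -0.007 0.000 12 0 1 0;-0.004 -0.007 0.000 12 0 1 0;-0.004 -0.007 0.000 12 0 1 0;-0.004 -0.007 0.000 12 0 1 0;
n 7
```

Request:
play_rows(
  rows="-0.004 -0.007 0 11 0 1.2 0;-0.004 -0.007 0 12 0 1.2 0;-0.004 -0.007 0 12 0 1.2 0;-0.004 -0.007 0 12 0 1.2 0;-0.004 -0.007 0 12 0 1.2 0;-0.004 -0.007 0 12 0 1.2 0;-0.004 -0.007 0 11 0 1.2 0;0 0 0 0 0 0 0",
)

```text
time: 5.9
position: [0.4396, 0.3845, 0.214]
tool_rot: [0.692, 0.143, -0.498, -0.502]
ft_force: [0.3, 0.3, 0.3]
grip_width: 0.087
```

Run:
```python
import sys; sys.argv=['x']
from plan import *
o=log(); M=R.from_quat(o['tool_rot']).as_matrix(); print(o['time'],o['position'],o['ft_force'],'yaw',np.degrees(np.arctan2(M[1,0],M[0,0])),'dip',np.degrees(np.arcsin(-M[2,0])))
print((np.array([.4385,.367,.2225])-o['position'])@M*1e3)
a=shot('wrist','w5.png'); d=shot('side','d5.png')
s=shot('scene','s5.png')
cv2.imwrite('pics/crop5.png',np.hstack([cv2.resize(a[150:350,190:450],(520,400)),cv2.resize(s[110:210,370:440],(280,400),interpolation=cv2.INTER_CUBIC)]))
```

```text
5.9 [0.43957115 0.38451575 0.21400096] [0.27105975 0.34169358 0.2852356 ] yaw 56.51608928498153 dip 33.050150695806295
[-17.37552784   1.15268551  -8.7718245 ]
```

View pics/crop5.png

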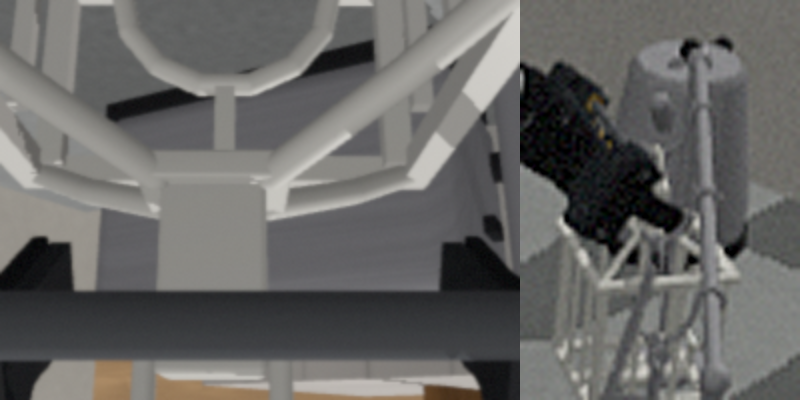

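Wrist crop: the jaws straddle the crown block squarely, but the block sits about 8.6 mm to the left of the jaws' middle. I'll shift and then close gently.

Request:
play_rows(
  rows="0 0 0 0 0 -4.3 0;0 0 0 0 0 -4.3 0;0 0 0 0 0 0 0;0 0 0 0 0 0 0.3;0 0 0 0 0 0 0.5",
  squeeze=8,
)

```text
time: 6.47
position: [0.4461, 0.3781, 0.2147]
tool_rot: [0.692, 0.143, -0.498, -0.503]
ft_force: [-0.6, 0.5, -0.5]
grip_width: 0.0798
```

Run:
```python
import sys; sys.argv=['x']
from plan import *
o=log(); M=R.from_quat(o['tool_rot']).as_matrix(); print(o['time'],o['position'],o['ft_force'],o['grip_width'])
print((np.array([.4385,.367,.2225])-o['position'])@M*1e3)
a=shot('wrist','w6.png'); g=cv2.cvtColor(a,6); print(g[205,180:470:4].tolist())
row=g[215:235].mean(0).astype(int); print(row[180:460:3].tolist())
```

```text
6.4667 [0.44611261 0.37810723 0.21469917] [-0.64770181  0.49644977 -0.49120701] 0.07977211412148633
[-15.53957272   0.81049404   0.19999282]
[138, 142, 197, 197, 197, 197, 148, 144, 144, 155, 143, 137, 137, 150, 154, 152, 146, 139, 131, 120, 103, 21, 21, 31, 53, 73, 77, 80, 84, 87, 90, 93, 94, 123, 136, 136, 95, 96, 94, 93, 94, 94, 94, 93, 92, 94, 94, 94, 96, 105, 129, 144, 152, 158, 160, 155, 146, 127, 132, 138, 129, 116, 115, 129, 145, 145, 145, 178, 86, 93, 95, 94, 95]
[139, 138, 138, 138, 138, 145, 155, 165, 177, 186, 193, 184, 173, 148, 122, 113, 133, 133, 137, 113, 131, 137, 137, 123, 126, 133, 138, 143, 144, 143, 142, 138, 133, 126, 120, 114, 109, 113, 114, 114, 114, 115, 115, 115, 129, 135, 135, 134, 115, 115, 115, 114, 115, 115, 115, 115, 115, 121, 128, 136, 146, 157, 154, 148, 148, 145, 139, 132, 125, 119, 113, 112, 120, 135, 133, 133, 124, 120, 140, 157, 174, 189, 178, 149, 120, 103, 90, 69, 75, 74, 110, 90, 88, 92]
```

Request:
play_rows(
  rows="0 0 0 0 0 0 0.6;0 0 0 0 0 0 0.7;0 0 0 0 0 0 0.75;0 0 0 0 0 0 0.8;0 0 0 0 0 0 1;0 0 0 0 0 0 1;0 0 0 0 0 0 1",
  squeeze=8,
)

```text
time: 7.1
position: [0.4459, 0.3785, 0.2145]
tool_rot: [0.692, 0.143, -0.498, -0.503]
ft_force: [-0.8, -1.6, 0.9]
grip_width: 0.0309
```

Request:
play_rows(
  rows="0 0 0 0 0 0 1;0 0 0 0 0 0 1;0 0 0 0 0 0 1;0 0 0 0 0 0 1;0 0 0 0 0 0 1",
  squeeze=25,
)

```text
time: 7.52
position: [0.4459, 0.3785, 0.2145]
tool_rot: [0.692, 0.143, -0.498, -0.503]
ft_force: [0.3, 0.4, -0.0]
grip_width: 0.029
```

Run:
```python
import sys; sys.argv=['x']
from plan import *
o=log(); M=R.from_quat(o['tool_rot']).as_matrix(); print(o['time'],o['position'],o['ft_force'],o['moment'],o['grip_width'],'yaw',np.degrees(np.arctan2(M[1,0],M[0,0])),'dip',np.degrees(np.arcsin(-M[2,0])))
d=np.array([0,0,.015]); print('lift15',d@M*1e3,'ret10',np.array([-.78,-.626,0])@M*10)
```

```text
7.5167 [0.44586837 0.37851566 0.21453846] [ 0.29731335  0.44058787 -0.00385434] [-0.2774857   0.33651048 -0.03457031] 0.029028913548773537 yaw 56.485337195316035 dip 33.07908007073571
lift15 [ -8.18694083 -12.56874557   0.0251907 ] ret10 [-7.98201891  5.20535666  3.03631951]
```

The opening reads 29 mm rather than 22 mm, so something besides the block may be between the pads. I'll look closely before lifting.

Run:
```python
from h import *
a=shot('wrist','w7.png'); s=shot('scene','s7.png'); d=shot('side','d7.png')
cv2.imwrite('pics/crop7.png',np.vstack([cv2.resize(a[170:345,200:440],(800,583-233)),np.hstack([cv2.resize(s[120:200,370:450],(400,250),interpolation=cv2.INTER_CUBIC),cv2.resize(d[95:175,180:280],(400,250),interpolation=cv2.INTER_CUBIC)])]))
```

```text
(no output)
```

View pics/crop7.png

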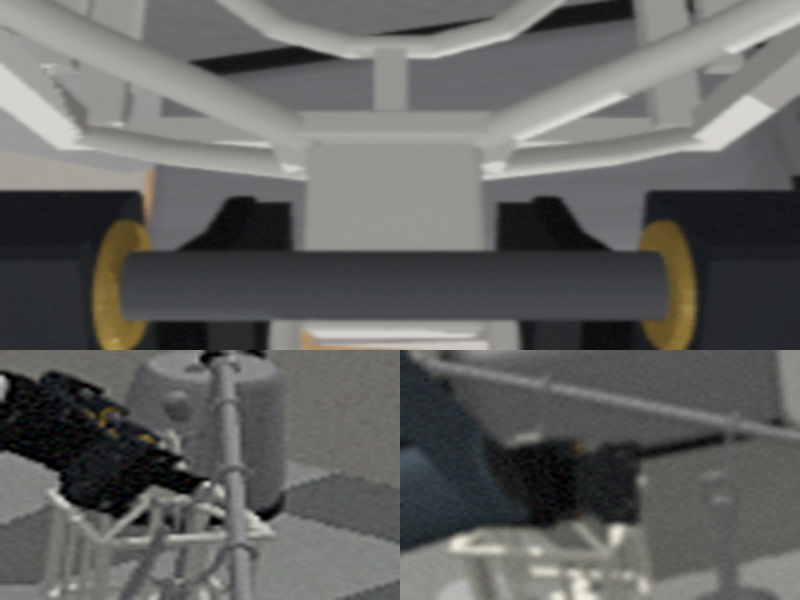

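The crop shows small gaps between the pads and the block (block 305–480, fingers at 290 and 498). The upper pad edges are pinching the wider wire loop. I'll open, go about 6 mm lower and 6 mm back, and regrip.

Request:
play_rows(
  rows="0 0 0 0 0 0 0.5;0 0 0 0 0 0 0.5;0 0 0 0 0 0 0.45;0 0 0 -3 3 0 0.45;0 0 0 -3 3.5 0 0.45;0 0 0 0 0 0 0.45",
  squeeze=8,
)

```text
time: 8.17
position: [0.4403, 0.3707, 0.2117]
tool_rot: [0.692, 0.142, -0.499, -0.503]
ft_force: [-0.3, 0.5, 0.0]
grip_width: 0.0476
```

Request:
play_rows(
  rows="0 0 0 0 0 0 0.6;0 0 0 0 0 0 0.7;0 0 0 0 0 0 0.8;0 0 0 0 0 0 1;0 0 0 0 0 0 1;0 0 0 0 0 0 1;0 0 0 0 0 0 1",
  squeeze=10,
)

```text
time: 8.75
position: [0.4413, 0.3713, 0.2124]
tool_rot: [0.692, 0.143, -0.498, -0.503]
ft_force: [0.8, -0.6, -0.5]
grip_width: 0.022
```

Run:
```python
import sys; sys.argv=['x']
from plan import *
o=log(); print(o['time'],o['position'],o['ft_force'],o['grip_width'],(np.array([.4385,.367,.2225])-o['position'])@R.from_quat(o['tool_rot']).as_matrix()*1e3)
```

```text
8.75 [0.44134109 0.37131196 0.2124225 ] [ 0.8138592  -0.57795615 -0.46168056] 0.02203804545066352 [-9.82652912e+00 -5.62674073e+00 -4.73155225e-03]
```

Now 22.0 mm, which is the block. Firm up the grip and lift 14 mm.

Request:
play_rows(
  rows="0 0 0 0 0 0 1;0 0 0 0 0 0 1;0 0 0 -1.9 -2.9 0 1;0 0 0 -1.9 -2.9 0 1;0 0 0 -1.9 -2.9 0 1;0 0 0 -1.9 -2.9 0 1;0 0 0 0 0 0 1;0 0 0 0 0 0 1",
  squeeze=30,
)

```text
time: 9.42
position: [0.4411, 0.3713, 0.2266]
tool_rot: [0.692, 0.143, -0.498, -0.502]
ft_force: [0.7, -1.0, -2.9]
grip_width: 0.0215
```

Run:
```python
import sys; sys.argv=['x']
from plan import *
o=log(); print(o['time'],o['position'],o['ft_force'],o['moment'],o['grip_width'])
shot('wrist','w8.png')
```

```text
9.4167 [0.4410833  0.37129874 0.22661248] [ 0.6875054  -0.9983534  -2.93366411] [-0.56606185  0.58723657  0.03176477] 0.02153178146089387
```

The wrist carries about 2.9 N, so the weight is off the hook. Come away along the rail's −x, level at first and checking force.

Request:
play_rows(
  rows="0 0 0 -6 3.9 2.3 1;0 0 0 -6 3.9 2.3 1;0 0 0 -6 3.9 2.3 1;0 0 0 -6 3.9 2.3 1;0 0 0 0 0 0 1",
)

```text
time: 9.88
position: [0.4156, 0.3516, 0.2255]
tool_rot: [0.691, 0.142, -0.499, -0.503]
ft_force: [-0.7, -0.3, -3.0]
grip_width: 0.0219
```

Request:
play_rows(
  rows="0 0 0 -8.7 -0.3 2.3 1;0 0 0 -8.7 -0.3 2.3 1;0 0 0 -8.7 -0.3 2.3 1;0 0 0 -8.7 -0.3 2.3 1;0 0 0 -8.7 -0.3 2.3 1;0 0 0 -8.7 -0.3 2.3 1;0 0 0 -8.7 -0.3 2.3 1;0 0 0 0 0 0 1",
)

```text
time: 10.55
position: [0.3752, 0.3194, 0.2623]
tool_rot: [0.692, 0.143, -0.498, -0.503]
ft_force: [-1.1, 0.6, -2.4]
grip_width: 0.0221
```

Run:
```python
import sys; sys.argv=['x']
from jp import *; from plan import *
np.set_printoptions(precision=3,suppress=True)
o=log(); print(o['time'],o['position'],o['q'],o['ft_force'],o['grip_width']); shot('wrist','w9.png')
# grasp point on lantern: TCP rel. lantern origin (z up, yaw 56): origin xy ~ crown
ld=np.array([np.cos(np.radians(-34)),np.sin(np.radians(-34))])
for off in (.200,):
    ori=np.r_[np.array([.699,-.304])-(off+.052)*ld,.186+.152]; print('origin target',ori)
# TCP rel to lantern at grasp, in lantern frame (origin z .265)
v=np.array([.4413,.3713,.2124])-[.4385,.367,.265]; rel=R.from_euler('z',-56,degrees=True).apply(v); print('rel',rel)
tcp=ori+R.from_euler('z',-34,degrees=True).apply(rel); print('tcp',tcp)
M=Rt(-33.6,33)@np.diag([1,-1,-1]); print(iks(tcp,M)[:2])
for p,ps in (((.38,.22,.35),35),((.42,.12,.37),15),((.44,0,.37),-10)):
    M=Rt(ps,33)@np.diag([1,-1,-1]); print(p,ps,iks(np.array(p),M)[:1])
```

```text
10.55 [0.375 0.319 0.262] [-0.021  0.312  2.421  1.84   0.825  2.046] [-1.067  0.601 -2.359] 0.02209318888327986
origin target [ 0.49  -0.163  0.338]
rel [ 0.005  0.    -0.053]
tcp [ 0.494 -0.166  0.285]
[(np.float64(5.682287973485245e-11), array([-0.49 ,  0.251,  2.325,  3.336,  0.434,  1.447])), (np.float64(0.19244305597489447), array([-0.539,  0.15 ,  2.189,  1.309,  0.   , -2.85 ]))]
(0.38, 0.22, 0.35) 35 [(np.float64(1.9899776271259384e-10), array([-0.238, -0.129,  2.406,  1.483,  0.684,  2.7  ]))]
(0.42, 0.12, 0.37) 15 [(np.float64(0.017842705757831027), array([-0.369, -0.196,  2.384,  1.5  ,  0.524,  2.85 ]))]
(0.44, 0, 0.37) -10 [(np.float64(0.0032674410202732547), array([-0.378, -0.166,  2.35 ,  1.748,  0.172,  2.85 ]))]
```

```bash
cat > path.py <<'E'
import sys; sys.argv=['x']
from jp import *; from plan import *
np.set_printoptions(precision=3,suppress=True)
A=R.from_matrix(np.array([[0,0,1],[0,1,0],[-1,0,0]])).inv()
o=readout.get_obs()
rel=np.array([.005,0,-.053])                       # TCP in lantern frame at grasp
RL=R.from_euler('z',56,degrees=True); RT=R.from_matrix(Rt(56.4,33)@np.diag([1,-1,-1])); TL=RT.inv()*RL  # tool->lantern
C=np.array([[x,y,z] for x in(-.062,.062) for y in(-.062,.062) for z in(-.09,-.216)])
def lant(p,r): L=r*TL; return p-L.apply(rel),L
def show(q0,q1,n=8):
    for k in range(n+1):
        p,r=fk(q0+(q1-q0)*k/n,P); a,L=lant(p,r*A); c=a+L.apply(C)
        print(k,a,'tilt',round(np.degrees(np.arccos(L.as_matrix()[2,2])),1),'yaw',round(np.degrees(np.arctan2(*L.as_matrix()[1::-1,0])),1),"maxx'",round((c[:,:2]@[.78,.626]).max(),3),'minz',round(c[:,2].min(),3),'q',q0+(q1-q0)*k/n)
E
python3 - <<'E'
from path import *
q0=o['q']; M=Rt(-33.6,33)@np.diag([1,-1,-1]); q1=iks(np.array([.494,-.166,.285]),M)[0][1]
show(q0,q1)
E
```

```text
0 [0.373 0.316 0.315] tilt 0.0 yaw 56.0 maxx' 0.566 minz 0.099 q [-0.021  0.314  2.42   1.841  0.825  2.045]
1 [0.428 0.267 0.325] tilt 3.0 yaw 44.1 maxx' 0.575 minz 0.104 q [-0.079  0.306  2.408  2.028  0.776  1.97 ]
2 [0.472 0.209 0.333] tilt 5.1 yaw 32.3 maxx' 0.576 minz 0.11 q [-0.138  0.298  2.396  2.214  0.728  1.896]
3 [0.504 0.144 0.34 ] tilt 6.4 yaw 20.6 maxx' 0.569 minz 0.116 q [-0.197  0.291  2.385  2.401  0.679  1.822]
4 [0.523 0.077 0.345] tilt 6.8 yaw 9.0 maxx' 0.544 minz 0.12 q [-0.256  0.283  2.373  2.587  0.631  1.747]
5 [0.529 0.01  0.347] tilt 6.3 yaw -2.3 maxx' 0.506 minz 0.122 q [-0.314  0.275  2.361  2.773  0.582  1.673]
6 [ 0.524 -0.054  0.346] tilt 5.0 yaw -13.3 maxx' 0.461 minz 0.124 q [-0.373  0.268  2.35   2.96   0.534  1.598]
7 [ 0.511 -0.112  0.343] tilt 2.9 yaw -23.9 maxx' 0.41 minz 0.123 q [-0.432  0.26   2.338  3.146  0.485  1.524]
8 [ 0.49  -0.163  0.338] tilt nan yaw -34.0 maxx' 0.358 minz 0.122 q [-0.491  0.252  2.326  3.332  0.436  1.45 ]path.py:13: RuntimeWarning: invalid value encountered in arccos
  print(k,a,'tilt',round(np.degrees(np.arccos(L.as_matrix()[2,2])),1),'yaw',round(np.degrees(np.arctan2(*L.as_matrix()[1::-1,0])),1),"maxx'",round((c[:,:2]@[.78,.626]).max(),3),'minz',round(c[:,2].min(),3),'q',q0+(q1-q0)*k/n)
```

```bash
cat >> path.py <<'E'
def ik1(ori,yaw,q0):
    L=R.from_euler('z',yaw,degrees=True); r=L*TL.inv(); p=ori+L.apply(rel)
    f=lambda q:np.r_[(fk(q,P)[0]-p)*10,((fk(q,P)[1]*A).inv()*r).as_rotvec()]
    s=least_squares(f,np.clip(q0,lo+1e-3,hi-1e-3),bounds=(lo+.01,hi-.01)); return np.abs(f(s.x)).max(),s.x
def mx(ori,yaw): return ((ori+R.from_euler('z',yaw,degrees=True).apply(C))[:,:2]@[.78,.626]).max()
E
python3 - <<'E'
from path import *
q0=o['q']
for z in (.33,.37,.41,.45):
  for ang in (40,32,24,15):
    for rr in (.47,.44,.41,.38):
      for yaw in (75,56,39,20,0,-15):
        a=np.radians(ang); ori=np.array([rr*np.cos(a),rr*np.sin(a),z]); e,q=ik1(ori,yaw,q0)
        if e<.003 and mx(ori,yaw)<.52: print(z,ang,rr,yaw,round(mx(ori,yaw),3),q)
E
```

```text
0.33 40 0.41 75 0.497 [-0.377  0.252  2.409  1.181  1.12   2.105]
0.33 40 0.41 0 0.497 [0.912 0.268 2.367 4.434 0.756 0.98 ]
0.33 40 0.38 0 0.467 [0.941 0.247 2.423 4.428 0.779 1.025]
0.33 32 0.41 75 0.494 [-0.491  0.282  2.328  1.071  1.192  2.13 ]
0.33 32 0.38 75 0.464 [-0.598  0.262  2.383  0.999  1.219  2.069]
0.33 24 0.44 75 0.512 [-0.516  0.337  2.19   1.026  1.245  2.2  ]
0.33 24 0.44 56 0.503 [-0.549  0.264  2.378  1.299  1.055  2.154]
0.33 24 0.44 -15 0.512 [0.599 0.286 2.318 4.413 0.723 0.948]
0.33 24 0.41 75 0.483 [-0.595  0.314  2.246  0.977  1.265  2.145]
0.33 24 0.41 -15 0.483 [0.621 0.264 2.377 4.398 0.744 0.995]
0.33 24 0.38 75 0.454 [-0.686  0.293  2.3    0.918  1.285  2.087]
0.33 15 0.47 75 0.517 [-0.577  0.399  2.04   0.962  1.324  2.255]
0.33 15 0.47 56 0.508 [-0.619  0.32   2.231  1.2    1.118  2.238]
0.33 15 0.47 39 0.493 [-0.582  0.262  2.383  1.52   0.931  2.175]
0.33 15 0.47 -15 0.517 [0.314 0.277 2.34  4.068 0.601 1.074]
0.33 15 0.44 75 0.489 [-0.637  0.374  2.098  0.928  1.336  2.204]
0.33 15 0.44 56 0.48 [-0.7    0.296  2.291  1.155  1.145  2.183]
0.33 15 
[... 6880 characters left out ...]
-0.619  0.05   2.057  1.049  1.313  2.665]
0.45 15 0.47 39 0.493 [-0.582 -0.07   2.174  1.167  1.058  2.806]
0.45 15 0.44 75 0.489 [-0.637  0.143  1.944  0.892  1.574  2.509]
0.45 15 0.44 56 0.48 [-0.7    0.005  2.104  1.016  1.372  2.626]
0.45 15 0.44 39 0.465 [-0.688 -0.128  2.22   1.127  1.146  2.776]
0.45 15 0.41 75 0.462 [-0.705  0.105  1.993  0.857  1.612  2.464]
0.45 15 0.41 56 0.453 [-0.795 -0.041  2.149  0.974  1.441  2.583]
0.45 15 0.41 39 0.438 [-0.82  -0.191  2.263  1.075  1.258  2.739]
0.45 15 0.38 75 0.435 [-0.782  0.066  2.038  0.815  1.657  2.414]
0.45 15 0.38 56 0.425 [-0.907 -0.088  2.189  0.922  1.523  2.532]
0.45 15 0.38 39 0.41 [-0.992 -0.261  2.301  1.007  1.405  2.688]
```

```bash
python3 - <<'E' 2>/dev/null
from path import *
q0=o['q']; w1=np.array([-.199,.046,2.427,1.457,.897,2.395]); w3=np.array([-.687,.087,2.376,1.315,1.017,2.381]); qp=np.array([-.49,.251,2.325,3.336,.434,1.447])
print('1');show(q0,w1,3);print('2');show(w1,w3,4);print('3');show(w3,qp,8)
jrows(w1,1)
E
```

```text
1
0 [0.373 0.316 0.315] tilt 0.0 yaw 56.0 maxx' 0.566 minz 0.099 q [-0.021  0.314  2.42   1.841  0.825  2.045]
1 [0.363 0.305 0.339] tilt 0.9 yaw 56.2 maxx' 0.555 minz 0.122 q [-0.08   0.225  2.422  1.713  0.849  2.161]
2 [0.351 0.294 0.358] tilt 0.9 yaw 56.2 maxx' 0.539 minz 0.14 q [-0.14   0.135  2.425  1.585  0.873  2.278]
3 [0.337 0.283 0.37 ] tilt 0.0 yaw 56.0 maxx' 0.518 minz 0.154 q [-0.199  0.046  2.427  1.457  0.897  2.395]
2
0 [0.337 0.283 0.37 ] tilt 0.0 yaw 56.0 maxx' 0.518 minz 0.154 q [-0.199  0.046  2.427  1.457  0.897  2.395]
1 [0.367 0.245 0.37 ] tilt 0.1 yaw 51.8 maxx' 0.514 minz 0.154 q [-0.321  0.056  2.414  1.421  0.927  2.391]
2 [0.391 0.204 0.37 ] tilt 0.1 yaw 47.5 maxx' 0.504 minz 0.154 q [-0.443  0.067  2.401  1.386  0.957  2.388]
3 [0.411 0.16  0.37 ] tilt 0.1 yaw 43.3 maxx' 0.488 minz 0.154 q [-0.565  0.077  2.389  1.351  0.987  2.385]
4 [0.425 0.114 0.37 ] tilt 0.0 yaw 39.0 maxx' 0.465 minz 0.154 q [-0.687  0.087  2.376  1.315  1.017  2.381]
3
0 [0.425 0.114 0.37 ] tilt 0.0 yaw 39.0 maxx' 0.465 minz 0.154 q [-0.687  0.087  2.376  1.315  1.017  2.381]
1 [0.
[... 491 characters left out ...]
458 minz 0.177 q [-0.564  0.19   2.344  2.578  0.653  1.797]
6 [ 0.52  -0.121  0.389] tilt 10.1 yaw -18.3 maxx' 0.421 minz 0.162 q [-0.539  0.21   2.338  2.831  0.58   1.68 ]
7 [ 0.506 -0.147  0.366] tilt 5.6 yaw -26.7 maxx' 0.386 minz 0.143 q [-0.515  0.231  2.331  3.083  0.507  1.564]
8 [ 0.49  -0.163  0.338] tilt 0.0 yaw -34.0 maxx' 0.358 minz 0.122 q [-0.49   0.251  2.325  3.336  0.434  1.447]
0.000 -0.002 -0.008 -9 -6 1 1;-0.000 -0.001 -0.006 -9 -5 1 1;-0.000 -0.001 -0.004 -9 -4 1 1;-0.000 -0.001 -0.001 -9 -3 1 1;-0.000 0.000 0.001 -9 -2 2 1;-0.000 0.001 0.003 -8 -1 2 1;0.000 0.002 0.006 -8 -1 2 1;0.000 0.002 0.008 -8 0 2 1;

 8 [[0.38, 0.32, 0.26], [0.36, 0.3, 0.3], [0.34, 0.29, 0.32]]
```

Request:
play_rows(
  rows="0 -0.002 -0.008 -9 -6 1 1;0 -0.001 -0.006 -9 -5 1 1;0 -0.001 -0.004 -9 -4 1 1;0 -0.001 -0.001 -9 -3 1 1;0 0 0.001 -9 -2 2 1;0 0.001 0.003 -8 -1 2 1;0 0.002 0.006 -8 -1 2 1;0 0.002 0.008 -8 0 2 1",
)

```text
time: 11.27
position: [0.3409, 0.2876, 0.3171]
tool_rot: [0.692, 0.143, -0.498, -0.503]
ft_force: [0.1, 0.7, -2.2]
grip_width: 0.0221
```

```bash
python3 - <<'E' 2>/dev/null
from path import *
print(o['time'],o['q'],o['ft_force'],lant(o['position'],R.from_quat(o['tool_rot']))[0])
jrows(np.array([-.687,.087,2.376,1.315,1.017,2.381]),1,11)
E
```

```text
11.2667 [-0.194  0.047  2.424  1.458  0.895  2.399] [ 0.135  0.706 -2.196] [0.338 0.283 0.37 ]
0.014 0.023 -0.000 -4 3 -17 1;0.014 0.023 -0.000 -4 3 -17 1;0.014 0.023 -0.000 -5 3 -17 1;0.014 0.023 -0.000 -5 3 -17 1;0.015 0.023 -0.000 -5 3 -17 1;0.015 0.023 -0.000 -5 4 -16 1;0.015 0.023 0.000 -6 4 -16 1;0.015 0.023 0.000 -6 4 -16 1;
0.015 0.023 0.000 -6 4 -16 1;0.015 0.022 0.000 -6 4 -16 1;0.015 0.022 0.000 -6 4 -16 1;
 11 [[0.34, 0.29, 0.32], [0.38, 0.23, 0.32], [0.41, 0.17, 0.32]]
```

Request:
play_rows(
  rows="0.014 0.023 0 -4 3 -17 1;0.014 0.023 0 -4 3 -17 1;0.014 0.023 0 -5 3 -17 1;0.014 0.023 0 -5 3 -17 1;0.015 0.023 0 -5 3 -17 1;0.015 0.023 0 -5 4 -16 1;0.015 0.023 0 -6 4 -16 1;0.015 0.023 0 -6 4 -16 1",
)

```text
time: 11.93
position: [0.4142, 0.1664, 0.3161]
tool_rot: [0.704, 0.067, -0.44, -0.553]
ft_force: [1.1, 0.3, -1.5]
grip_width: 0.0218
```

Request:
play_rows(
  rows="0.015 0.023 0 -6 4 -16 1;0.015 0.022 0 -6 4 -16 1;0.015 0.022 0 -6 4 -16 1;0 0 0 0 0 0 1",
)

```text
time: 12.27
position: [0.4322, 0.1141, 0.3161]
tool_rot: [0.707, 0.038, -0.416, -0.571]
ft_force: [0.2, -0.8, -2.1]
grip_width: 0.022
```

```bash
python3 - <<'E' 2>/dev/null
from path import *
print(o['time'],o['q'],o['ft_force'],o['grip_width'],lant(o['position'],R.from_quat(o['tool_rot']))[0])
qp=np.array([-.49,.251,2.325,3.336,.434,1.447])
jrows(qp,1,26)
E
```

```text
12.2667 [-0.685  0.093  2.374  1.324  1.009  2.375] [ 0.213 -0.803 -2.121] 0.02202852611140686 [0.428 0.111 0.369]
0.006 0.053 -0.030 1 -9 -17 1;0.007 0.053 -0.027 2 -8 -17 1;0.009 0.054 -0.024 2 -7 -17 1;0.010 0.054 -0.021 2 -6 -17 1;0.012 0.054 -0.018 2 -5 -17 1;0.013 0.053 -0.015 2 -4 -16 1;0.015 0.053 -0.012 2 -3 -16 1;0.016 0.053 -0.009 2 -2 -16 1;
0.017 0.052 -0.006 2 -1 -16 1;0.018 0.051 -0.003 2 -1 -15 1;0.019 0.050 -0.000 2 0 -15 1;0.020 0.049 0.002 2 1 -14 1;0.021 0.048 0.005 2 2 -14 1;0.022 0.047 0.008 2 3 -13 1;0.023 0.045 0.010 2 4 -13 1;0.024 0.044 0.013 2 4 -12 1;
0.025 0.042 0.015 2 5 -11 1;0.025 0.041 0.017 2 6 -11 1;0.026 0.039 0.019 2 6 -10 1;0.027 0.037 0.021 1 7 -10 1;0.027 0.035 0.023 1 8 -9 1;0.028 0.033 0.024 1 8 -8 1;0.028 0.031 0.026 1 9 -7 1;0.029 0.029 0.027 1 9 -7 1;
0.029 0.027 0.029 1 10 -6 1;0.030 0.025 0.030 1 10 -5 1;
 26 [[0.43, 0.11, 0.32], [0.49, 0.07, 0.34], [0.52, 0.02, 0.36], [0.54, -0.04, 0.36], [0.54, -0.09, 0.35], [0.53, -0.13, 0.33], [0.51, -0.16, 0.3]]
```

Request:
play_rows(
  rows="0.006 0.053 -0.030 1 -9 -17 1;0.007 0.053 -0.027 2 -8 -17 1;0.009 0.054 -0.024 2 -7 -17 1;0.010 0.054 -0.021 2 -6 -17 1;0.012 0.054 -0.018 2 -5 -17 1;0.013 0.053 -0.015 2 -4 -16 1;0.015 0.053 -0.012 2 -3 -16 1;0.016 0.053 -0.009 2 -2 -16 1",
)

```text
time: 12.93
position: [0.5235, 0.0217, 0.3557]
tool_rot: [0.745, -0.046, -0.214, -0.63]
ft_force: [0.2, 0.5, -1.4]
grip_width: 0.0218
```

Request:
play_rows(
  rows="0.017 0.052 -0.006 2 -1 -16 1;0.018 0.051 -0.003 2 -1 -15 1;0.019 0.050 0 2 0 -15 1;0.020 0.049 0.002 2 1 -14 1;0.021 0.048 0.005 2 2 -14 1;0.022 0.047 0.008 2 3 -13 1;0.023 0.045 0.010 2 4 -13 1;0.024 0.044 0.013 2 4 -12 1",
)

```text
time: 13.6
position: [0.5435, -0.0888, 0.351]
tool_rot: [0.715, -0.194, -0.072, -0.668]
ft_force: [-0.1, -1.1, -1.7]
grip_width: 0.0217
```

```bash
python3 - <<'E' 2>/dev/null
from path import *
a,L=lant(o['position'],R.from_quat(o['tool_rot'])); print(o['time'],o['q'],o['ft_force'],a,L.as_euler('zyx',degrees=True))
jrows(np.array([-.49,.251,2.325,3.336,.434,1.447]),1,10)
E
```

```text
13.6 [-0.557  0.202  2.347  2.576  0.665  1.792] [-0.09  -1.053 -1.676] [ 0.529 -0.081  0.402] [ -9.471 -10.659  -7.39 ]
0.024 0.043 0.015 1 5 -12 1;0.025 0.041 0.017 1 6 -11 1;0.026 0.039 0.019 1 6 -11 1;0.027 0.037 0.021 1 7 -10 1;0.027 0.035 0.023 1 7 -9 1;0.028 0.033 0.024 1 8 -9 1;0.029 0.031 0.026 1 8 -8 1;0.029 0.029 0.027 1 9 -7 1;
0.030 0.027 0.028 1 9 -6 1;0.030 0.025 0.029 1 9 -6 1;
 10 [[0.54, -0.09, 0.35], [0.53, -0.13, 0.33], [0.51, -0.16, 0.3]]
```

Request:
play_rows(
  rows="0.024 0.043 0.015 1 5 -12 1;0.025 0.041 0.017 1 6 -11 1;0.026 0.039 0.019 1 6 -11 1;0.027 0.037 0.021 1 7 -10 1;0.027 0.035 0.023 1 7 -9 1;0.028 0.033 0.024 1 8 -9 1;0.029 0.031 0.026 1 8 -8 1;0.029 0.029 0.027 1 9 -7 1",
)

```text
time: 14.27
position: [0.5047, -0.1594, 0.3027]
tool_rot: [-0.622, 0.352, 0.004, 0.699]
ft_force: [0.5, -0.7, -1.2]
grip_width: 0.0218
```

Request:
play_rows(
  rows="0.030 0.027 0.028 1 9 -6 1;0.030 0.025 0.029 1 9 -6 1;0 0 0 0 0 0 1;0 0 0 0 0 0 1",
)

```text
time: 14.6
position: [0.4927, -0.1661, 0.287]
tool_rot: [-0.592, 0.387, -0.003, 0.707]
ft_force: [0.3, 0.3, -2.3]
grip_width: 0.0217
```

```bash
python3 - <<'E' 2>/dev/null
from path import *
a,L=lant(o['position'],R.from_quat(o['tool_rot'])); print(o['time'],o['position'],o['ft_force'],o['grip_width'],a,L.as_euler('zyx',degrees=True),'window',a+L.apply([.052,0,-.152]))
w=shot('wrist','w10.png');s=shot('scene','s10.png');d=shot('side','d10.png')
cv2.imwrite('pics/crop10.png',np.vstack([np.hstack([cv2.resize(s[190:370,230:390],(400,400),interpolation=cv2.INTER_CUBIC),cv2.resize(d[160:340,290:470],(400,400),interpolation=cv2.INTER_CUBIC)]),cv2.resize(w[60:260,0:640],(640,200))[:, :640].repeat(1,0) if False else cv2.copyMakeBorder(w[80:280],0,0,0,160,0)]))
E
```

```text
14.6 [ 0.493 -0.166  0.287] [ 0.314  0.304 -2.286] 0.021733793182247402 [ 0.489 -0.163  0.34 ] [-33.76   -0.059  -0.015] window [ 0.532 -0.192  0.188]
```

View pics/crop10.png

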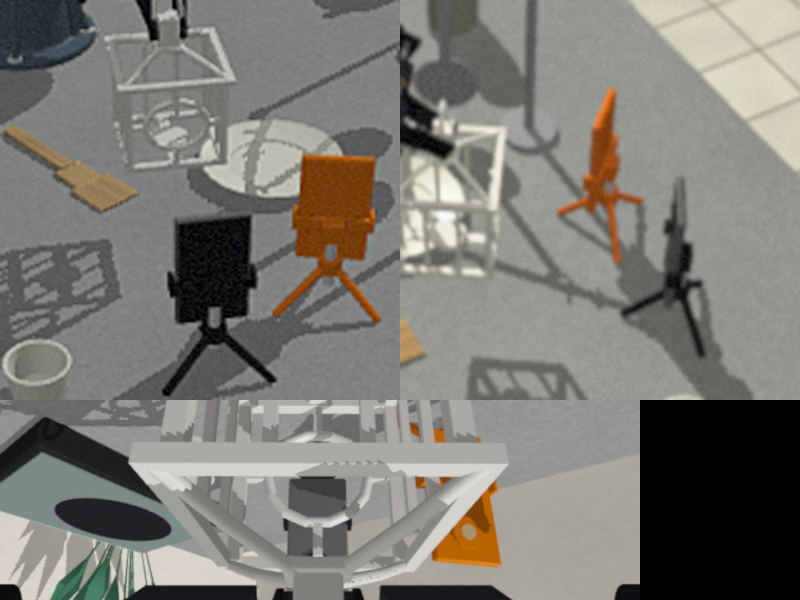

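```bash
python3 - <<'E' 2>/dev/null
from path import *
a,L=lant(o['position'],R.from_quat(o['tool_rot'])); w=a+L.apply([.052,0,-.152])
print('pred ring px',proj('s10.png',w)); e=np.array([.042,.0,0])
# ring at plane through lens axis: intersect scene ray of measured ring centre with predicted window plane
n=L.apply([1,0,0]); c,d=ray('s10.png',300.8,247.2); p=c+d*((w-c)@n)/(d@n); print('ring centre on plane',p,'pred',w)
for q,px in (((.062,.062,-.088),None),((.062,-.062,-.088),None),((-.062,-.062,-.088),None),((.056,.056,-.216),None),((.056,-.056,-.216),None)): print(q,((proj('s10.png',a+L.apply(q))-[230,190])*[2.5,2.222]).round(0))
lx=np.array([.829,-.559,0]); v=p-[.699,-.304,.186]; print('in lens frame',v@lx,v@[.559,.829,0],v[2], 'pred',(w-[.699,-.304,.186])@lx,(w-[.699,-.304,.186])@[.559,.829,0],w[2]-.186)
E
```

```text
pred ring px [299.629 246.034]
ring centre on plane [ 0.534 -0.19   0.184] pred [ 0.532 -0.193  0.188]
(0.062, 0.062, -0.088) [234.  80.]
(0.062, -0.062, -0.088) [116.  90.]
(-0.062, -0.062, -0.088) [102.  35.]
(0.056, 0.056, -0.216) [225. 164.]
(0.056, -0.056, -0.216) [124. 173.]
in lens frame -0.20043792362628485 0.0019467942696400626 -0.0017744805221617255 pred -0.20043526434878753 -0.001225362305845727 0.00245753169427787
```

The observed corners and ring match the prediction within about 2–3 mm. Settle briefly, then hand in.

Request:
play_rows(
  rows="0 0 0 0 0 0 1;0 0 0 0 0 0 1;0 0 0 0 0 0 1;0 0 0 0 0 0 1;0 0 0 0 0 0 1;0 0 0 0 0 0 1",
)

```text
time: 15.25
position: [0.4927, -0.1671, 0.2872]
tool_rot: [-0.592, 0.387, -0.003, 0.707]
ft_force: [0.1, -0.6, -2.6]
grip_width: 0.0214
```

```bash
python3 -c "
from h import *
o=readout.get_obs();print(o['time'],o['position'],abs(o['joint_velocities']).max(),o['grip_width']);print(robot.hand_in())"
```

```text
15.25 [ 0.49270732 -0.16706637  0.28715991] 0.0016197335616304626 0.021381328358804002
the job is handed in; nothing more can be done
None
```

I lifted the lantern frame off its hook and handed the job in at 15.3 s, with the gripper holding it still in front of the black phone. `hand_in` reports no verdict, so I can't confirm it passed.

**How it went**
- The first grip stopped at 29 mm instead of 22 mm because the pads were pinching the wire loop. I reopened, went about 6 mm lower and back, and regripped the crown block at 22.0 mm.
- I raised the frame 14 mm, drew it away along the rail's −x, and carried it round the ladle and skimmer on a path planned to clear them.

**Last checks**
- **Window position:** from the camera picture, the window is 200 mm in front of the lens, 2 mm off sideways and 2 mm low. The arm's own pose gives 200 mm, 1 mm off the other way and 2 mm high, so the two differ by 3–4 mm; the limit is 25 mm.
- **Orientation:** upright within 0.1° and facing the phone within 1°, by the arm's pose. The frame's corners in the picture match.
- **Steadiness:** the joints were nearly still (0.002 rad/s), the grip read 21.4 mm, and the wrist carried about 2.6 N.

**What disagreed:** the lantern hung about 16° off square to the rail, although it was described as square. I gripped it square to its own sides.

**Not measured:** contact forces on the rail and phone, and whether the ladle, skimmer and counter items moved. The wrist force stayed within about 3.2 N in the readings after each move, and nothing looked disturbed in the last crop, which left out most of the rail.

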